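Lay out the consulting-room desk

ROBOT

A 7-joint arm with a two-finger parallel gripper is mounted at the origin on the work surface. World frame = base frame: x ahead of the robot, y to its left, z up, the work surface at z = 0. Lengths are in m, angles in degrees, forces in N, time in s.
With the tool pointing down it reaches from about 0.425 to 0.875 m from the base axis. Payload 4.7 kg.
Tool frame: the origin (TCP) lies at the very end of the fingers, on their centre line; the grasp point (between the pads) lies env.tcp_to_grasp behind it (env.tcp_to_grasp is the distance from the TCP to the grasp point, in m); z points along the fingers, x is the direction in which the jaws open and shut, and the axes are right-handed (so a half turn about z gives the same grasp; the last joint's range is limited). The gripper opens to 87 mm and grips with 3 to 60 N. Pads are 19 mm wide; open, the fingers measure 117 mm over their backs; the gripper's body (75 mm by 190 mm) begins 51 mm behind the grasp point.
Start: joints at [65.953, 18.392, -4.016, 83.108, 1.295, 78.541, -3.26], TCP at [0.273, -0.59, 0.223] pointing down, gripper open.
Joint ranges: [-163.93, 163.93], [-17.29, 119.83], [-79.2, 71.16], [3.27, 140.29], [-89.18, 269.18], [5.43, 117.66], [-154.24, 154.24]. Speed limits (degrees/s): [147.25, 147.25, 180, 180, 180, 180, 180].

INTERFACE

Orientations are given as [roll, pitch, yaw] about the fixed x, y, z axes, in that order (R = Rz(yaw) Ry(pitch) Rx(roll)).
In Python, from cell import env gives the robot as it stands. The module is installed in compiled form; this text tells all that it offers.
- The arm moves only by the tool send_rows, never from a script. Its argument "steps" is a list of rows, each a list of 3 entries, a list of its own where there are three numbers: the shift along the tool's x, y, z in m, then the turn, a rotation vector about the tool's x, y, z in rad, then the finger opening in m, from 0 to 0.087. A call has exactly 5 rows; each row is the pose to reach, as a shift and turn from the pose commanded when the call began, along the tool's axes at that moment; what a row does not reach only later rows make up. A row lasts 1/12 s, in which the tool goes at most 41.7 mm and 7.16 degrees, less where a joint would pass 70% of its speed; a pose out of reach is approached as far as the arm can. A call with a gripper value outside its range is refused whole. The fingers move at their own pace and stop on an object; "grip_force" is the grip in N (left out, the last holds). Time passes only in rows, so rows that repeat a pose let the fingers close, or fill a call up. It gives the time, the measured TCP pose, the force and the opening at its end, in the units of the state.
- env.get_obs(): the state, without advancing time (a new reading comes with each control period).
- env.read_camera(name): name is "side" or "top" or "wrist"; returns a dict with "pixels" (420x560x3 uint8, red, green, blue), "fx", "fy", "cx", "cy" (pixels), "position" and "rotation" of the camera in the world. Camera axes: x right, y up, looking along -z (the intrinsics and any distortion apply to the point x, -y, -z); pixel columns grow to the right and rows downward; lengths in m; the calibration is good to about 2 mm. A picture is of the moment at which its call begins. There is no depth.
- env.sign_off(): hands the job in, once; it reports no verdict.
The state is a dict: "time_s": time; "qpos": joint angles; "joint_velocities": joint speeds; "effort": joint torques, N m; "tool_pos": TCP position; "tool_rot": TCP orientation; "force": force on the tool from outside, world axes, zero at the start; "wrist_torque": the same for the moment, N m; "grip_width": finger opening in m.
Only numpy, scipy, OpenCV 4.12 (cv2) and the standard library are available. Lean on these libraries where they do the work, as an engineer would, in place of code of your own. Each camera call takes 0.05 s, during which the arm holds its last target.

TASK

Lay out this desk for a right-handed doctor (left, right and behind as for someone typing on the keyboard): put the mouse to the right of the keyboard, at its number-pad end, buttons away from the typist, and the closed ink pad to the left of the keyboard, long side front to back; both go straight with the keyboard, level with its middle from front to back and about 4 cm off its end, and the stamp stands upright on the middle of the ink pad's lid. Set the stapler on its base behind the keyboard, centred and lengthwise along it with a gap of about 4 cm, and stand the pump bottle midway between the pen pot and the potted plant, in line with both. Something may lie where another thing has to go; leave the pen pot, plant, mug and phone where they are, and do not tip the bottle over.

Things in the scene. Friction and masses are not known exactly. Their poses are not given: they have to be found in the camera images.
- keyboard: Black full keyboard with number pad, 130 mm front to back, 370 mm long, 26 mm high, fixed to the desk. Origin: centre of its underside. Its x axis points to its rear (the row of function keys, away from the typist; the space bar is at its front, -x, which is the robot's side), its y axis to its left end, so the number pad is at its -y (right) end.
- mouse_center (a point): Black cordless mouse, 100 mm long, 58 mm wide, 36 mm high (the wheel 2 mm more), 100 g; point at its centre, 18 mm above its underside. x axis: to its nose (end with the two buttons and the grey wheel); y: to its left. Its flat sides, between 5 and 25 mm up, are for gripping (58 mm apart). Starts upright on the desk.
- ink_pad_center (a point): Closed stamp ink pad: flat case, black below with a plain bare-metal lid, 90 mm long (x axis), 58 mm wide (y axis), 18 mm high, 90 g, lying lid up; point at its centre, 9 mm above its underside. The two long sides (58 mm apart) are for gripping.
- stamp_center (a point): Round office hand stamp standing on its face: base disc 38 mm diameter and 14 mm high, wooden handle above it, slimmest (16 mm) just over the base and 25 mm thick from 36 to 62 mm up; total height 78 mm, 60 g. Point at its centre, 39 mm above its underside; z axis up along the handle.
- bottle_center (a point): White hand-gel pump bottle with a teal band, 60 mm diameter, shoulder at 94 to 113 mm, round collar 31 mm diameter from 118 to 142 mm up, pump head above it to 166 mm; 260 g. Point on its axis half-way up, 83 mm above its underside; x axis towards the nozzle, which reaches 44 mm out from the axis at 150 to 165 mm up. Best gripped by the collar from above with the fingers either side of the nozzle (closing along y): the collar's middle is 47 mm above this point.
- stapler_center (a point): Desk stapler, black cover over steel magazine and dark base, 130 mm long (y axis; hinge at -y, open jaw at +y), 36 mm wide (x axis), about 52 mm high, 240 g. Point at its centre, 26 mm above its underside. The cover is 34 mm wide, between about 31 and 47 mm up at the middle. In its place it may point either way along the keyboard.
- pen_pot: Dark round pen pot, 80 mm diameter, 100 mm high, pens standing up to 148 mm; loose, 550 g. Origin: centre of its underside. The plant stands 280 mm from it, centre to centre, in the direction of its own +y or -y axis.
- plant: Small succulent in a white ceramic pot, 84 mm diameter at the rim, about 105 mm high with its leaves; loose, 550 g. Origin: centre of its underside. Stands 280 mm from the pen pot.
- mug: White coffee mug, 80 mm diameter, 92 mm high, with a handle; loose; to be left alone. Origin: centre of its underside.
- phone: Dark smartphone lying flat, 148 x 71 x 9 mm; loose; to be left alone. Origin: centre of its underside, x along its length.
Not all that is in view belongs to the job. What is shaped like the part that bears mouse_center but blue or green is not meant.

How it is judged (in metres and radians):
At the end, for the whole second after the job is handed in: Mouse (nose to rear) and ink pad at their ends of the keyboard, stapler behind it: gaps 40 +-15 mm, centred to 15 mm, straight to 0.2 rad; stamp upright on the lid, within 12 mm of its centre; bottle upright, within 15 mm of midway between pot and plant; all at rest (x of mouse_center in the frame of keyboard between -0.015 and 0.015 m and y of mouse_center in the frame of keyboard between -0.269 and -0.239 m and angle between the x axis of each of mouse_center, ink_pad_center and the x axis of keyboard, either way round below 0.2 rad and y of keyboard in the frame of mouse_center above 0.1 m and angle between each of mouse_center, ink_pad_center, stamp_center, stapler_center, bottle_center's own z axis and vertical below 0.1 rad and height (world z) of mouse_center below 0.024 m and x of ink_pad_center in the frame of keyboard between -0.015 and 0.015 m and y of ink_pad_center in the frame of keyboard between 0.239 and 0.269 m and height (world z) of ink_pad_center below 0.014 m and horizontal distance between stamp_center and ink_pad_center below 0.012 m and z of stamp_center in the frame of ink_pad_center between 0.043 and 0.053 m and x of stapler_center in the frame of keyboard between 0.108 and 0.138 m and y of stapler_center in the frame of keyboard between -0.015 and 0.015 m and angle between the y axis of stapler_center and the y axis of keyboard, either way round below 0.2 rad and height (world z) of stapler_center below 0.032 m and x of bottle_center in the frame of pen_pot between -0.015 and 0.015 m and (y of bottle_center in the frame of pen_pot between 0.125 and 0.155 m or y of bottle_center in the frame of pen_pot between -0.155 and -0.125 m) and horizontal distance between bottle_center and plant below 0.17 m and height (world z) of bottle_center below 0.09 m and linear speed of each of mouse, ink_pad, stamp, pump_bottle, stapler below 0.02 m/s); the robot touches nothing.
It fails at once if the pen pot is shifted by more than 15 mm (distance of pen_pot from where it was at the start of the episode above 0.015 m).
It fails at once if the plant is shifted by more than 15 mm (distance of plant from where it was at the start of the episode above 0.015 m).
It fails at once if the mug is shifted by more than 15 mm (distance of mug from where it was at the start of the episode above 0.015 m).
It fails at once if the phone is shifted by more than 15 mm (distance of phone from where it was at the start of the episode above 0.015 m).
It fails at once if the pump bottle is tipped over (angle between bottle_center's own z axis and vertical above 0.7 rad).
It also fails if it takes over 128 s, if anything falls off the work surface, if the arm or the gripper's body presses on something with over 40 N, if the wrist force passes 120 N, or if a joint passes its speed limit or range.

## Working session

There is one attempt and no reset: what is moved stays moved. The work goes in short steps, Python scripts to look and compute and a tool call to move; the robot and the scene stay as the last step left them, time stands still between calls to the robot, and variables do not carry over. Pictures are saved under pics/ and viewed, and the job is handed in when it is done.

Besides the shell and the picture viewer there is one more tool, called after ">>>" as name(argument=value, ...), one argument or row to a line, values as JSON. send_rows: Moves the arm, as the interface text tells. Its arguments: {"type":"object","properties":{"steps":{"type":"array"},"grip_force":{"type":"number"}},"required":["steps"]}

```bash
ls; mkdir -p pics; python3 - <<'E'
from cell import env
import cv2
o=env.get_obs()
for k,v in o.items(): print(k,v)
print(env.tcp_to_grasp)
for n in ["top","side","wrist"]:
    c=env.read_camera(n)
    cv2.imwrite(f"pics/{n}0.png",c["pixels"][:,:,::-1])
    print(n,{k:v for k,v in c.items() if k!="pixels"})
E
```

```text
pics
time_s 0.0
qpos [65.95201492 18.43951347 -4.01451826 83.17336575  1.29498489 78.54003025
 -3.25922752]
joint_velocities [-0.04254349  0.06706173  0.00047868 -0.00844762 -0.05692214  0.03531794
  0.05284326]
effort [ 2.13729090e-04 -4.91291785e+01 -4.03624177e-01 -3.12529063e+01
 -6.39108382e-02  4.38970432e-02  1.89111643e-04]
tool_pos [ 0.27293742 -0.58932781  0.22146968]
tool_rot [ 1.79994062e+02  1.07675014e-01 -6.51424969e+01]
force [-0.49528648  0.54481506  1.11975926]
wrist_torque [-0.01824041  0.03994125  0.05455671]
grip_width 0.08682714151862887
0.0187
top {'fx': 499.30955694261854, 'fy': 499.30955694261854, 'cx': 278.74611152236014, 'cy': 200.68802069770723, 'position': array([0.47804797, 0.004276  , 1.40449705]), 'rotation': array([  4.90506346,  -0.85114383, -90.62975961])}
side {'fx': 524.3411942023212, 'fy': 524.3411942023212, 'cx': 284.1092158878025, 'cy': 212.25288874736728, 'position': array([0.43145164, 1.10116625, 0.98343559]), 'rotation': array([  51.07209282,    0.64518928, -172.83410666])}
wrist {'fx': 327.3656927390853, 'fy': 327.3656927390853, 'cx': 284.33370352248426, 'cy': 210.27701081985603, 'position': array([ 0.34126851, -0.55675301,  0.38352693]), 'rotation': array([-1.62978102e+01,  6.21749525e-02, -6.51059686e+01])}
```

View pics/top0.png

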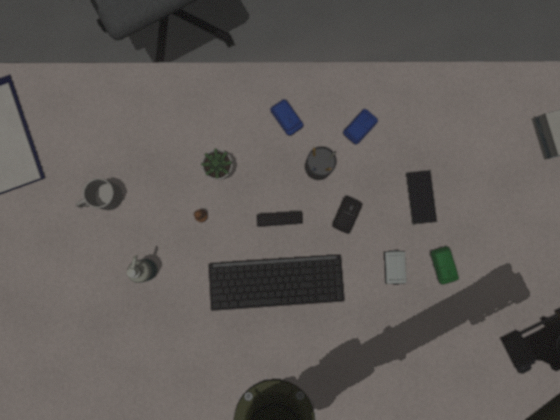

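View pics/side0.png

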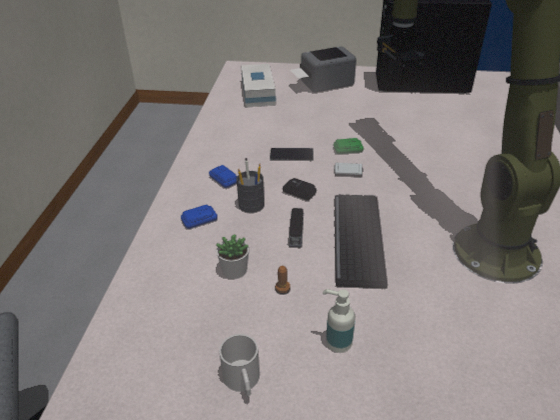

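View pics/wrist0.png

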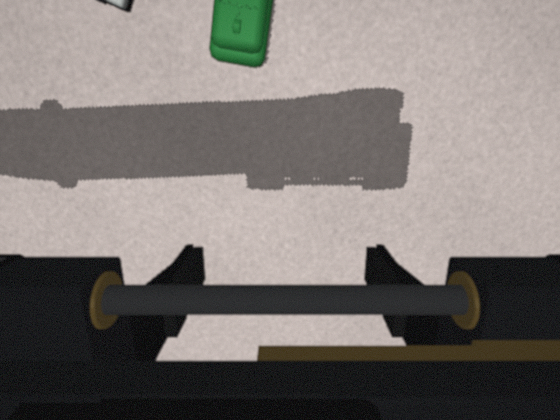

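```bash
cat > h.py <<'E'
from cell import env
import numpy as np, cv2
from scipy.spatial.transform import Rotation as R
def cam(n): return env.read_camera(n)
def ray(c,uv):
    uv=np.atleast_2d(np.asarray(uv,float))
    d=np.c_[(uv[:,0]-c["cx"])/c["fx"],-(uv[:,1]-c["cy"])/c["fy"],-np.ones(len(uv))]
    return d@R.from_euler('xyz',c["rotation"],degrees=True).as_matrix().T
def plane(c,uv,z):
    d=ray(c,uv); p=np.asarray(c["position"])
    return p+d*((z-p[2])/d[:,2])[:,None]
def proj(c,P):
    P=np.atleast_2d(P)-c["position"]
    q=P@R.from_euler('xyz',c["rotation"],degrees=True).as_matrix()
    return np.c_[c["cx"]+c["fx"]*q[:,0]/-q[:,2],c["cy"]-c["fy"]*q[:,1]/-q[:,2]]
def tri(c1,u1,c2,u2):
    d1,d2=ray(c1,u1)[0],ray(c2,u2)[0]
    p1,p2=np.array(c1["position"]),np.array(c2["position"])
    s=np.linalg.lstsq(np.c_[d1,-d2],p2-p1,rcond=None)[0]
    a,b=p1+d1*s[0],p2+d2*s[1]
    return (a+b)/2,np.linalg.norm(a-b)
def save(c,name,box=None,k=1):
    im=c["pixels"][:,:,::-1]
    if box: im=im[box[1]:box[3],box[0]:box[2]]
    im=cv2.resize(im,None,fx=k,fy=k,interpolation=cv2.INTER_CUBIC)
    cv2.imwrite("pics/"+name,im)
E
python3 - <<'E'
from h import *
t=cam("top"); s=cam("side")
im=t["pixels"]; im=np.clip(im.astype(float)*1.6,0,255).astype(np.uint8); t["pixels"]=im
save(t,"topA.png",(200,140,440,320),3.3)
save(t,"topB.png",(70,140,260,300),4)
s["pixels"]=np.clip(s["pixels"].astype(float)*1.6,0,255).astype(np.uint8)
save(s,"sideA.png",(170,120,400,400),2.1)
E
```

```text
(no output)
```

View pics/topA.png

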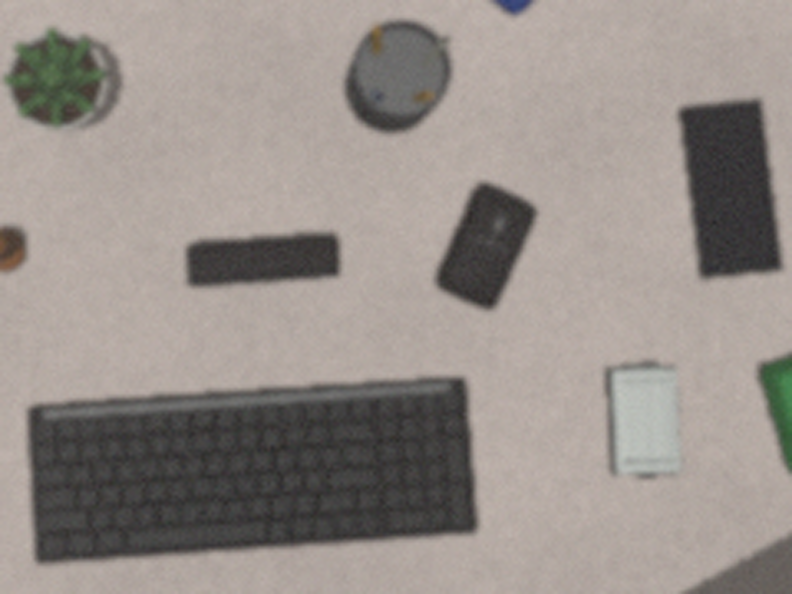

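View pics/topB.png

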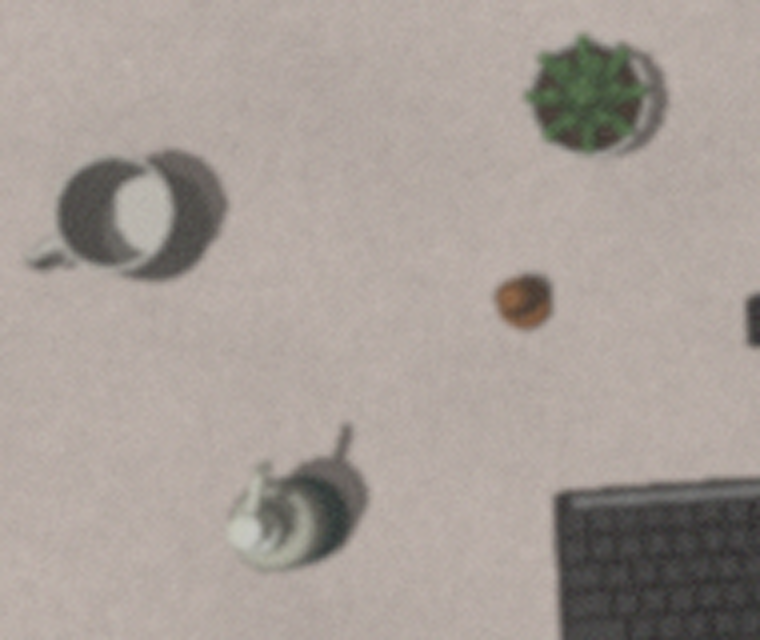

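View pics/sideA.png

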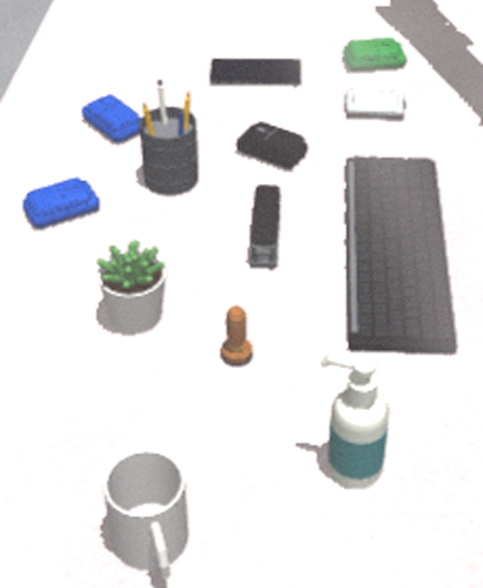

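```bash
cat > m.py <<'E'
from h import *
def rect(c,mask,near,z):
    cs,_=cv2.findContours(mask.astype(np.uint8),cv2.RETR_EXTERNAL,cv2.CHAIN_APPROX_NONE)
    cs=[k for k in cs if cv2.contourArea(k)>40]
    k=min(cs,key=lambda k:-cv2.pointPolygonTest(k,tuple(map(float,near)),True))
    P=plane(c,k[:,0,:],z)[:,:2]*1000
    (x,y),(w,h),a=cv2.minAreaRect(P.astype(np.float32))
    if w<h: w,h,a=h,w,a+90
    a=(a+90)%180-90
    M=cv2.moments(k)
    return dict(c=np.round([x,y],1),wh=np.round([w,h],1),long_ang=round(a,1),pix=np.round([M['m10']/M['m00'],M['m01']/M['m00']],1))
E
python3 - <<'E'
from m import *
t=cam("top"); im=cv2.GaussianBlur(t["pixels"],(3,3),0).astype(int)
g=im.max(2)
print("bg",im[240,240],"shadow",im[350,370],"kb",im[290,280],"stapler",im[219,280],"pad",im[267,395],"mouse",im[222,345])
dark=g<70
for n,p,z in [("kb",(277,282),.026),("stapler",(280,218),.047),("mouse",(347,214),.025),("phone",(422,197),.009)]:
    print(n,rect(t,dark,p,z))
br=(im[:,:,0]-im[:,:,1])
print("pad",rect(t,(br<2)&(g>105),(395,268),.018))
hsv=cv2.cvtColor(t["pixels"],cv2.COLOR_RGB2HSV)
print("stamp px",hsv[215,200],"bot",im[266,134])
st=(br>18); ys,xs=np.nonzero(st[195:235,180:225]); print("stamp pix",xs.mean()+180,ys.mean()+195,len(xs))
s=cam("side"); ims=s["pixels"].astype(int); print(ims[285,283],ims[330,340])
m=(ims[:,:,0]-ims[:,:,2]>30); ys,xs=np.nonzero(m[255:300,265:305]); print("stamp side",xs.min()+265,xs.max()+265,ys.min()+255,ys.max()+255,xs.mean()+265,ys.mean()+255)
E
```

```text
bg [114 107 103] shadow [64 61 58] kb [36 35 35] stapler [40 37 37] pad [115 118 115] mouse [40 38 38]
kb {'c': array([374.1,  -7.8]), 'wh': array([364.3, 128.3]), 'long_ang': -86.8, 'pix': array([275.7, 281.9])}
stapler {'c': array([546.4, -18.5]), 'wh': array([123.8,  35.5]), 'long_ang': -86.8, 'pix': array([279.3, 218.2])}
mouse {'c': array([ 557.1, -205.8]), 'wh': array([96.8, 55.9]), 'long_ang': -25.1, 'pix': array([346.8, 214.1])}
phone {'c': array([ 604.7, -418.8]), 'wh': array([146.7,  69.6]), 'long_ang': 5.2, 'pix': array([420.9, 196.8])}
pad {'c': array([ 407.6, -339.1]), 'wh': array([82.5, 51.4]), 'long_ang': 1.1, 'pix': array([395.6, 267.4])}
stamp px [ 12 127  66] bot [89 88 82]
stamp pix 198.30769230769232 214.92307692307693 26
[91 73 54] [107 113 108]
stamp side 275 289 266 291 282.87628865979383 279.4484536082474
```

```bash
python3 - <<'E'
from m import *
t=cam("top"); s=cam("side")
f=lambda c,b,k,p: (p[0]/k+b[0],p[1]/k+b[1])
T=lambda p:f(0,(70,140),4,p); TA=lambda p:f(0,(200,140),3.3,p); S=lambda p:f(0,(170,120),2.1,p)
print("pumphead",tri(t,T((245,532)),s,S((365,368))))
print("nozzletip",tri(t,T((262,465)),s,S((325,360))))
print("head plane z.16",plane(t,T((245,532)),.16)*1000,"noz",plane(t,T((262,465)),.157)*1000)
print("pot rim top",plane(t,TA((401,70)),.1)*1000, "side",plane(s,S((168,124)),.1)*1000)
print("plant leaves",plane(t,T((585,97)),.09)*1000)
print("plant base side: bottom", plane(s,S((133,328)),0)*1000)
print("stamp top", tri(t,(200.5,215.0),s,S((236,312))))
print("stamp base side front",plane(s,S((236,362)),0)*1000)
c0=np.array([0.3741,-.0078])
# verify by reprojection
for n,P in [("pot",(0.62,-.13,0))]: print(proj(s,P),proj(t,P))
import math
d=t
save(t,"bz.png",(110,230,190,300),8); save(s,"sz.png",(200,220,400,370),4)
E
```

```text
pumphead (array([0.40960458, 0.3496984 , 0.1593147 ]), np.float64(5.476562808404707e-05))
nozzletip (array([0.45012896, 0.34067908, 0.15613034]), np.float64(0.0005273570136644534))
head plane z.16 [[409.61485268 349.50800468 160.        ]] noz [[450.41176869 340.45370435 157.        ]]
pot rim top [[ 693.43678784 -130.56524941  100.        ]] side [[ 695.75262949 -124.61832043  100.        ]]
plant leaves [[689.32597038 148.3335655   90.        ]]
plant base side: bottom [[ 6.92459197e+02  1.71285444e+02 -1.11022302e-13]]
stamp top (array([0.5583064 , 0.19341816, 0.06494948]), np.float64(0.003945432682534167))
stamp base side front [[558.71168401 212.51554502   0.        ]]
[[276.70015983 206.6240084 ]] [[318.25125131 192.68760367]]
```

View pics/bz.png

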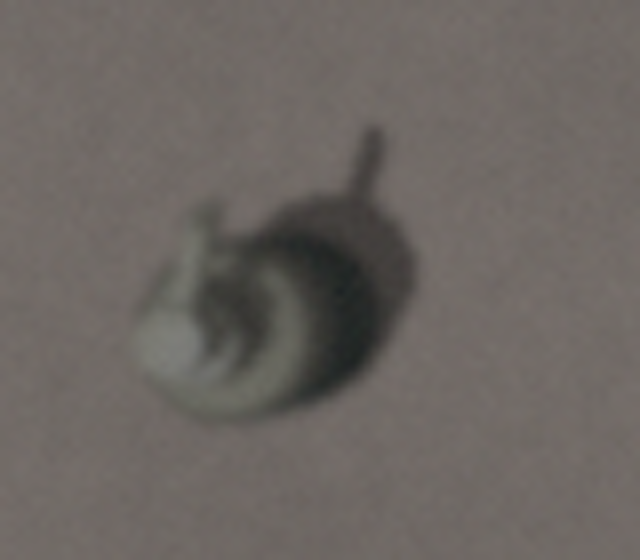

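View pics/sz.png

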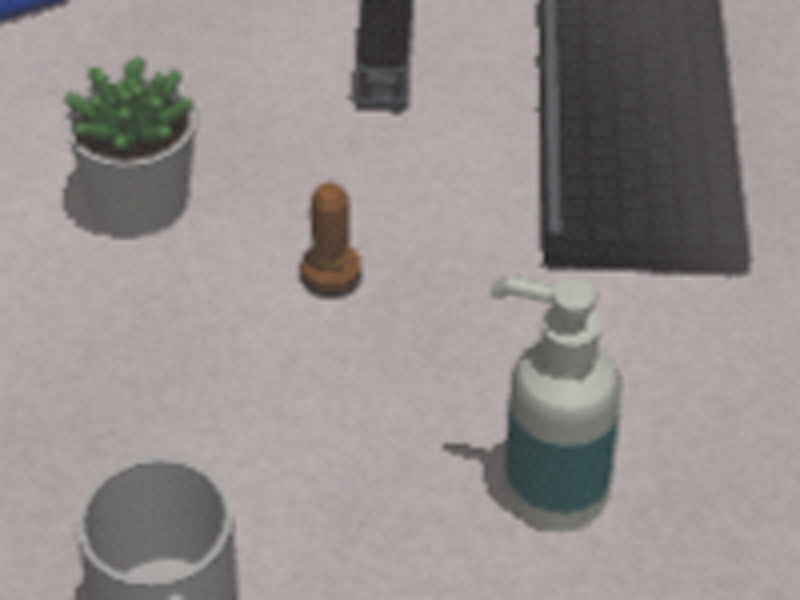

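```bash
cat > go.py <<'E'
from h import *
import sys,json
# usage: go.py opening step_mm [grasp?] x,y,z,yaw ...   (mm, deg) TCP targets, tool down
def plan(wps,opening,step=38,rot=6.5):
    o=env.get_obs(); p=np.array(o["tool_pos"])*1000; Rm=R.from_euler('xyz',o["tool_rot"],degrees=True)
    print("now",np.round(p,1),np.round(o["tool_rot"],2),"F",np.round(o["force"],1),"w",round(o["grip_width"]*1000,1))
    for w in wps:
        x,y,z,yaw=w
        tp=np.array([x,y,z]); tR=R.from_euler('xyz',[180,0,yaw],degrees=True)
        ang=np.degrees((Rm.inv()*tR).magnitude())
        n=max(1,int(np.ceil(max(np.linalg.norm(tp-p)/step,ang/rot))))
        n5=int(np.ceil(n/5))
        rv=(Rm.inv()*tR).as_rotvec()
        print("->",w,"rows",n)
        p0,R0=p,Rm
        for k in range(n5):
            a=min(1,(k+1)*5/n)
            # end pose of this call
            pe=p0+(tp-p0)*a; Re=R0*R.from_rotvec(rv*a)
            d=Rm.inv().apply(pe-p)/1000; r=(Rm.inv()*Re).as_rotvec()
            m=min(5,n-5*k)
            rows=[]
            for i in range(5):
                b=min(1,(i+1)/m)
                rows.append([[round(float(v),4) for v in d*b],[round(float(v),3) for v in r*b],opening])
            print(json.dumps(rows))
            p,Rm=pe,Re
if __name__=="__main__":
    op=float(sys.argv[1])/1000; st=float(sys.argv[2])
    plan([tuple(map(float,a.split(','))) for a in sys.argv[3:]],op,st)
E
python3 go.py 87 38 480,-340,280,-30 560,0,280,20 430,320,260,77
```

```text
now [ 273.2 -589.8  222.5] [180.     0.   -65.14] F [-0.8  0.5  0.5] w 87.3
-> (480.0, -340.0, 280.0, -30.0) rows 9
[[[-0.0155, -0.0325, -0.0064], [0.0, 0.0, -0.068], 0.087], [[-0.031, -0.065, -0.0128], [0.0, 0.0, -0.136], 0.087], [[-0.0466, -0.0976, -0.0192], [0.0, 0.0, -0.204], 0.087], [[-0.0621, -0.1301, -0.0256], [0.0, 0.0, -0.273], 0.087], [[-0.0776, -0.1626, -0.0319], [0.0, 0.0, -0.341], 0.087]]
[[[-0.0038, -0.0358, -0.0064], [0.0, 0.0, -0.068], 0.087], [[-0.0075, -0.0717, -0.0128], [0.0, 0.0, -0.136], 0.087], [[-0.0113, -0.1075, -0.0192], [0.0, 0.0, -0.204], 0.087], [[-0.0151, -0.1433, -0.0256], [0.0, 0.0, -0.273], 0.087], [[-0.0151, -0.1433, -0.0256], [0.0, 0.0, -0.273], 0.087]]
-> (560.0, 0.0, 280.0, 20.0) rows 10
[[[-0.0101, -0.0334, -0.0], [-0.0, 0.0, -0.087], 0.087], [[-0.0201, -0.0669, -0.0], [-0.0, 0.0, -0.175], 0.087], [[-0.0302, -0.1003, -0.0], [-0.0, 0.0, -0.262], 0.087], [[-0.0403, -0.1338, -0.0], [-0.0, 0.0, -0.349], 0.087], [[-0.0504, -0.1672, -0.0], [-0.0, 0.0, -0.436], 0.087]]
[[[0.005, -0.0346, -0.0], [-0.0, 0.0, -0.087], 0.087], [[0.01, -0.0691, -0.0], [-0.0, 0.0, -0.175], 0.087], [[0.015, -0.1037, -0.0], [-0.0, 0.0, -0.262], 0.087], [[0.02, -0.1383, -0.0], [-0.0, 0.0, -0.349], 0.087], [[0.025, -0.1728, -0.0], [-0.0, 0.0, -0.436], 0.087]]
-> (430.0, 320.0, 260.0, 77.0) rows 10
[[[-0.0013, -0.0345, 0.002], [-0.0, 0.0, -0.099], 0.087], [[-0.0025, -0.069, 0.004], [-0.0, 0.0, -0.199], 0.087], [[-0.0038, -0.1035, 0.006], [-0.0, 0.0, -0.298], 0.087], [[-0.0051, -0.1381, 0.008], [-0.0, 0.0, -0.398], 0.087], [[-0.0064, -0.1726, 0.01], [-0.0, 0.0, -0.497], 0.087]]
[[[0.0154, -0.0309, 0.002], [0.0, 0.0, -0.099], 0.087], [[0.0307, -0.0619, 0.004], [0.0, 0.0, -0.199], 0.087], [[0.0461, -0.0928, 0.006], [0.0, 0.0, -0.298], 0.087], [[0.0614, -0.1238, 0.008], [0.0, 0.0, -0.398], 0.087], [[0.0768, -0.1547, 0.01], [0.0, 0.0, -0.497], 0.087]]
```

>>> send_rows(
  steps=[
    [[-0.016,-0.032,-0.006],[0,0,-0.07],0.087],
    [[-0.031,-0.065,-0.013],[0,0,-0.14],0.087],
    [[-0.047,-0.098,-0.019],[0,0,-0.2],0.087],
    [[-0.062,-0.13,-0.026],[0,0,-0.27],0.087],
    [[-0.078,-0.163,-0.032],[0,0,-0.34],0.087],
  ],
)

```text
time_s: 0.87
tool_pos: [0.3891, -0.4494, 0.2552]
tool_rot: [180.0, -0.0, -45.5]
force: [0.6, -0.5, 0.6]
grip_width: 0.0868
```

>>> send_rows(
  steps=[
    [[-0.004,-0.036,-0.006],[0,0,-0.07],0.087],
    [[-0.008,-0.072,-0.013],[0,0,-0.14],0.087],
    [[-0.011,-0.108,-0.019],[0,0,-0.2],0.087],
    [[-0.015,-0.143,-0.026],[0,0,-0.27],0.087],
    [[-0.015,-0.143,-0.026],[0,0,-0.27],0.087],
  ],
)

```text
time_s: 1.28
tool_pos: [0.4867, -0.3313, 0.2826]
tool_rot: [-179.7, -0.2, -29.3]
force: [-0.0, 1.5, 0.0]
grip_width: 0.087
```

>>> send_rows(
  steps=[
    [[-0.01,-0.033,0],[0,0,-0.09],0.087],
    [[-0.02,-0.067,0],[0,0,-0.17],0.087],
    [[-0.03,-0.1,0],[0,0,-0.26],0.087],
    [[-0.04,-0.134,0],[0,0,-0.35],0.087],
    [[-0.05,-0.167,0],[0,0,-0.44],0.087],
  ],
)

```text
time_s: 1.7
tool_pos: [0.521, -0.1688, 0.2807]
tool_rot: [180.0, -0.0, -4.8]
force: [0.3, 0.1, 0.2]
grip_width: 0.0869
```

>>> send_rows(
  steps=[
    [[0.005,-0.035,0],[0,0,-0.09],0.087],
    [[0.01,-0.069,0],[0,0,-0.17],0.087],
    [[0.015,-0.104,0],[0,0,-0.26],0.087],
    [[0.02,-0.138,0],[0,0,-0.35],0.087],
    [[0.025,-0.173,0],[0,0,-0.44],0.087],
  ],
)

```text
time_s: 2.12
tool_pos: [0.561, 0.001, 0.2808]
tool_rot: [179.9, -0.0, 20.4]
force: [1.1, 0.9, -0.7]
grip_width: 0.0872
```

```bash
python3 - <<'E'
from h import *
c=cam("wrist"); c["pixels"]=np.clip(c["pixels"]*1.5,0,255).astype(np.uint8); save(c,"w1.png")
E
python3 go.py 87 36 430,320,260,77
```

```text
now [561.6  11.  281. ] [-179.73   -0.23   21.29] F [0.2 7.1 0.3] w 86.7
-> (430.0, 320.0, 260.0, 77.0) rows 10
[[[-0.001, -0.0336, 0.0023], [-0.0, -0.001, -0.097], 0.087], [[-0.0021, -0.0671, 0.0045], [-0.0, -0.001, -0.194], 0.087], [[-0.0031, -0.1007, 0.0068], [-0.001, -0.002, -0.292], 0.087], [[-0.0042, -0.1342, 0.009], [-0.001, -0.002, -0.389], 0.087], [[-0.0052, -0.1678, 0.0113], [-0.001, -0.003, -0.486], 0.087]]
[[[0.0148, -0.0302, 0.0022], [-0.0, -0.001, -0.097], 0.087], [[0.0295, -0.0603, 0.0044], [-0.0, -0.001, -0.194], 0.087], [[0.0443, -0.0905, 0.0066], [-0.001, -0.002, -0.292], 0.087], [[0.059, -0.1206, 0.0088], [-0.001, -0.002, -0.389], 0.087], [[0.0738, -0.1508, 0.011], [-0.001, -0.003, -0.486], 0.087]]
```

View pics/w1.png

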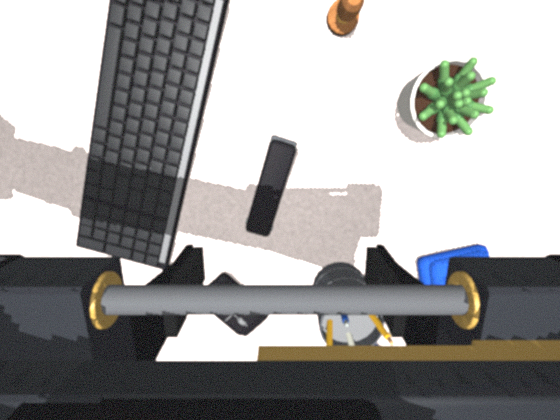

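>>> send_rows(
  steps=[
    [[-0.001,-0.033,0.002],[0,0,-0.1],0.087],
    [[-0.002,-0.067,0.004],[0,0,-0.2],0.087],
    [[-0.003,-0.1,0.006],[0,0,-0.29],0.087],
    [[-0.004,-0.134,0.009],[0,0,-0.39],0.087],
    [[-0.005,-0.167,0.011],[0,0,-0.49],0.087],
  ],
)

```text
time_s: 2.58
tool_pos: [0.4976, 0.1559, 0.2695]
tool_rot: [180.0, 0.0, 48.5]
force: [-0.0, 1.1, 0.4]
grip_width: 0.0869
```

>>> send_rows(
  steps=[
    [[0.015,-0.03,0.002],[0,0,-0.1],0.087],
    [[0.03,-0.06,0.004],[0,0,-0.2],0.087],
    [[0.044,-0.09,0.007],[0,0,-0.29],0.087],
    [[0.059,-0.12,0.009],[0,0,-0.39],0.087],
    [[0.074,-0.145,0.011],[0,0,-0.48],0.087],
  ],
)

```text
time_s: 3.0
tool_pos: [0.438, 0.3081, 0.2588]
tool_rot: [179.9, 0.0, 76.1]
force: [0.6, 0.6, 0.2]
grip_width: 0.0868
```

```bash
python3 - <<'E'
from h import *
c=cam("wrist"); c=cam("wrist"); c=cam("wrist"); 
c["pixels"]=np.clip(c["pixels"]*1.5,0,255).astype(np.uint8); save(c,"w2.png")
print(c["position"],c["rotation"])
print(proj(c,[[.4096,.3497,.163],[.4503,.3406,.157],[.4096,.3497,0.05]]))
E
python3 go.py 87 36 410,349.5,260,77.4 410,349.5,111,77.4
```

```text
[0.35941941 0.32992855 0.42083516] [-16.25086547  -0.12801592  76.43505957]
[[322.63425942 172.75787654]
 [321.03764712 220.38005464]
 [311.13249026 155.70810087]]
now [437.8 308.8 258.6] [-1.7997e+02 -4.0000e-02  7.6070e+01] F [ 1.3 -0.5  0.4] w 87.0
-> (410.0, 349.5, 260.0, 77.4) rows 2
[[[0.0164, -0.0184, -0.0007], [-0.0, -0.0, -0.012], 0.087], [[0.0328, -0.0368, -0.0014], [-0.001, -0.001, -0.023], 0.087], [[0.0328, -0.0368, -0.0014], [-0.001, -0.001, -0.023], 0.087], [[0.0328, -0.0368, -0.0014], [-0.001, -0.001, -0.023], 0.087], [[0.0328, -0.0368, -0.0014], [-0.001, -0.001, -0.023], 0.087]]
-> (410.0, 349.5, 111.0, 77.4) rows 5
[[[0.0, -0.0, 0.0298], [0.0, 0.0, -0.0], 0.087], [[0.0, -0.0, 0.0596], [0.0, 0.0, -0.0], 0.087], [[0.0, -0.0, 0.0894], [0.0, 0.0, -0.0], 0.087], [[0.0, -0.0, 0.1192], [0.0, 0.0, -0.0], 0.087], [[0.0, -0.0, 0.149], [0.0, 0.0, -0.0], 0.087]]
```

View pics/w2.png

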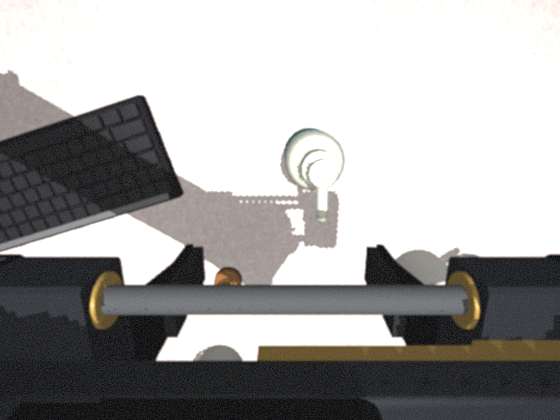

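>>> send_rows(
  steps=[
    [[0.016,-0.018,0],[0,0,-0.01],0.087],
    [[0.033,-0.037,0],[0,0,-0.023],0.087],
    [[0.033,-0.037,0],[0,0,-0.023],0.087],
    [[0.033,-0.037,0.02],[0,0,-0.023],0.087],
    [[0.033,-0.037,0.05],[0,0,-0.023],0.087],
  ],
)

```text
time_s: 3.57
tool_pos: [0.4142, 0.3478, 0.2106]
tool_rot: [179.7, -0.2, 77.0]
force: [1.0, -0.8, -0.6]
grip_width: 0.0869
```

```bash
python3 - <<'E'
from h import *
c=cam("wrist"); c=cam("wrist")
c["pixels"]=np.clip(c["pixels"]*1.5,0,255).astype(np.uint8); save(c,"w3.png")
s=cam("side");save(s,"s3.png",(200,150,440,380),3)
E
python3 go.py 87 36 410,349.5,113,77.4
```

```text
now [411.7 344.9 207. ] [-179.86    0.21   76.95] F [-0.4  0.4  0.6] w 86.7
-> (410.0, 349.5, 113.0, 77.4) rows 3
[[[0.0015, -0.0008, 0.0313], [-0.001, 0.001, -0.003], 0.087], [[0.0029, -0.0016, 0.0627], [-0.002, 0.002, -0.005], 0.087], [[0.0044, -0.0024, 0.094], [-0.002, 0.004, -0.008], 0.087], [[0.0044, -0.0024, 0.094], [-0.002, 0.004, -0.008], 0.087], [[0.0044, -0.0024, 0.094], [-0.002, 0.004, -0.008], 0.087]]
```

View pics/w3.png

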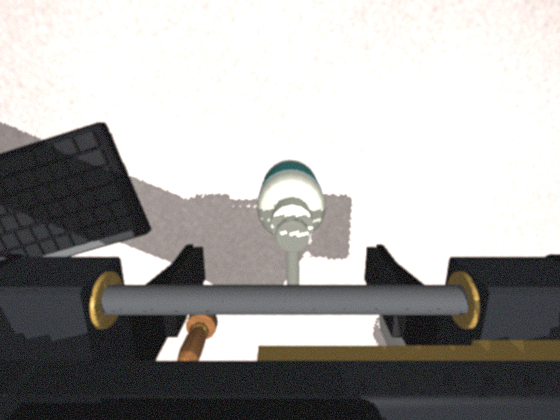

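View pics/s3.png

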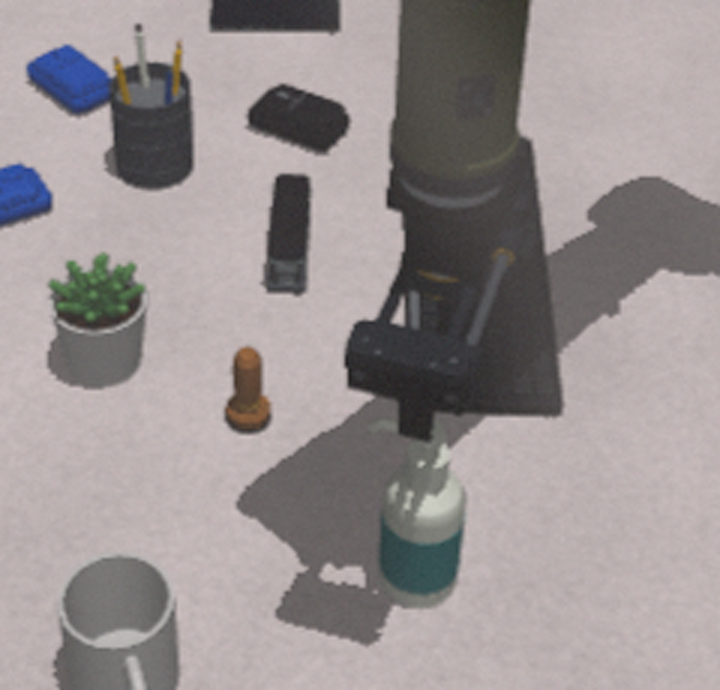

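>>> send_rows(
  steps=[
    [[0.004,-0.002,0],[0,0,0],0.087],
    [[0.004,-0.002,0.03],[0,0,0],0.087],
    [[0.004,-0.002,0.06],[0,0,0],0.087],
    [[0.004,-0.002,0.085],[0,0,0],0.087],
    [[0.004,-0.002,0.095],[0,0,0],0.087],
  ],
)

```text
time_s: 4.13
tool_pos: [0.4104, 0.351, 0.112]
tool_rot: [-179.9, 0.1, 77.0]
force: [-0.4, -1.1, 0.1]
grip_width: 0.087
```

```bash
python3 go.py 87 36 410,349.5,113,77.4
```

```text
now [410.4 351.  112. ] [-1.7992e+02  1.0000e-01  7.7050e+01] F [-0.4 -1.1  0.1] w 87.0
-> (410.0, 349.5, 113.0, 77.4) rows 1
[[[-0.0015, -0.0, -0.001], [-0.001, 0.002, -0.006], 0.087], [[-0.0015, -0.0, -0.001], [-0.001, 0.002, -0.006], 0.087], [[-0.0015, -0.0, -0.001], [-0.001, 0.002, -0.006], 0.087], [[-0.0015, -0.0, -0.001], [-0.001, 0.002, -0.006], 0.087], [[-0.0015, -0.0, -0.001], [-0.001, 0.002, -0.006], 0.087]]
```

Close gently.

>>> send_rows(
  steps=[
    [[-0.001,0,-0.001],[0,0,0],0.06],
    [[-0.001,0,-0.001],[0,0,0],0.045],
    [[-0.001,0,-0.001],[0,0,0],0.036],
    [[-0.001,0,-0.001],[0,0,0],0.03],
    [[-0.001,0,-0.001],[0,0,0],0.025],
  ],
  grip_force=20,
)

```text
time_s: 4.55
tool_pos: [0.4112, 0.3516, 0.116]
tool_rot: [179.9, -0.1, 77.1]
force: [0.3, -0.3, -0.7]
grip_width: 0.0615
```

>>> send_rows(
  steps=[
    [[0,0,0],[0,0,0],0.02],
    [[0,0,0],[0,0,0],0.02],
    [[0,0,0],[0,0,0],0.02],
    [[0,0,0],[0,0,0],0.02],
    [[0,0,-0.005],[0,0,0],0.02],
  ],
  grip_force=25,
)

```text
time_s: 4.97
tool_pos: [0.4097, 0.3503, 0.1187]
tool_rot: [-179.9, 0.1, 77.1]
force: [-0.5, 0.5, -1.7]
grip_width: 0.0304
```

```bash
python3 go.py 20 25 410,349.5,300,77.4  
```

```text
now [409.7 350.3 118.7] [-1.7992e+02  9.0000e-02  7.7120e+01] F [-0.5  0.5 -1.7] w 30.4
-> (410.0, 349.5, 300.0, 77.4) rows 8
[[[-0.0001, 0.0, -0.0227], [-0.0, 0.0, -0.001], 0.02], [[-0.0002, 0.0001, -0.0453], [-0.0, 0.0, -0.001], 0.02], [[-0.0004, 0.0001, -0.068], [-0.001, 0.001, -0.002], 0.02], [[-0.0005, 0.0001, -0.0906], [-0.001, 0.001, -0.002], 0.02], [[-0.0006, 0.0001, -0.1133], [-0.001, 0.001, -0.003], 0.02]]
[[[-0.0001, 0.0, -0.0227], [-0.0, 0.0, -0.001], 0.02], [[-0.0002, 0.0001, -0.0453], [-0.0, 0.0, -0.001], 0.02], [[-0.0003, 0.0001, -0.068], [-0.001, 0.001, -0.002], 0.02], [[-0.0003, 0.0001, -0.068], [-0.001, 0.001, -0.002], 0.02], [[-0.0003, 0.0001, -0.068], [-0.001, 0.001, -0.002], 0.02]]
```

>>> send_rows(
  steps=[
    [[0,0,-0.015],[0,0,0],0.02],
    [[0,0,-0.04],[0,0,0],0.02],
    [[0,0,-0.07],[0,0,0],0.02],
    [[0,0,-0.1],[0,0,0],0.02],
    [[0,0,-0.13],[0,0,0],0.02],
  ],
)

```text
time_s: 5.38
tool_pos: [0.4096, 0.3507, 0.2506]
tool_rot: [-180.0, 0.0, 77.1]
force: [1.2, 1.0, -1.9]
grip_width: 0.0308
```

```bash
python3 - <<'E'
from h import *
s=cam("side");save(s,"s4.png",(200,150,440,380),3)
E
python3 go.py 20 30 692,9.5,255,60  
```

```text
now [411.8 353.1 256.9] [179.67  -0.32  77.14] F [0.5 2.2 1.9] w 30.2
-> (692.0, 9.5, 255.0, 60.0) rows 15
[[[-0.0182, 0.0233, 0.0002], [0.0, -0.0, 0.02], 0.02], [[-0.0364, 0.0466, 0.0003], [0.001, -0.001, 0.04], 0.02], [[-0.0545, 0.0699, 0.0005], [0.001, -0.001, 0.06], 0.02], [[-0.0727, 0.0932, 0.0006], [0.001, -0.002, 0.08], 0.02], [[-0.0909, 0.1165, 0.0008], [0.002, -0.002, 0.1], 0.02]]
[[[-0.0158, 0.025, 0.0002], [0.0, -0.0, 0.02], 0.02], [[-0.0315, 0.05, 0.0003], [0.001, -0.001, 0.04], 0.02], [[-0.0473, 0.075, 0.0005], [0.001, -0.001, 0.06], 0.02], [[-0.0631, 0.1, 0.0006], [0.001, -0.002, 0.08], 0.02], [[-0.0788, 0.125, 0.0008], [0.002, -0.002, 0.1], 0.02]]
[[[-0.0132, 0.0264, 0.0001], [0.0, -0.0, 0.02], 0.02], [[-0.0264, 0.0529, 0.0003], [0.001, -0.001, 0.04], 0.02], [[-0.0396, 0.0793, 0.0004], [0.001, -0.001, 0.06], 0.02], [[-0.0528, 0.1058, 0.0006], [0.001, -0.002, 0.08], 0.02], [[-0.066, 0.1322, 0.0007], [0.002, -0.002, 0.1], 0.02]]
```

View pics/s4.png

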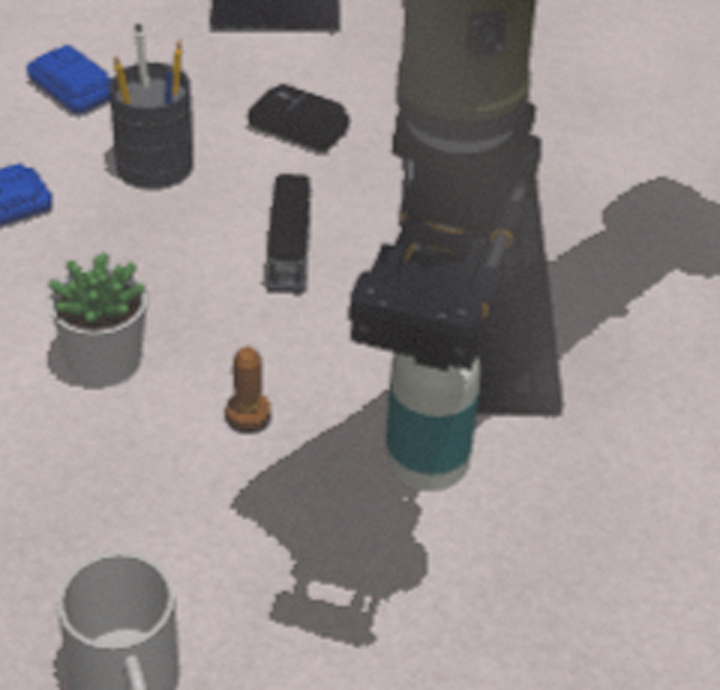

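>>> send_rows(
  steps=[
    [[-0.01,0.013,0],[0,0,0.01],0.02],
    [[-0.027,0.035,0],[0,0,0.03],0.02],
    [[-0.046,0.059,0],[0,0,0.05],0.02],
    [[-0.066,0.084,0],[0,0,0.07],0.02],
    [[-0.086,0.11,0],[0,0,0.09],0.02],
  ],
)

```text
time_s: 5.85
tool_pos: [0.4986, 0.2406, 0.2486]
tool_rot: [-180.0, 0.1, 71.9]
force: [0.7, -0.0, -2.5]
grip_width: 0.0303
```

>>> send_rows(
  steps=[
    [[-0.016,0.025,0],[0,0,0.02],0.02],
    [[-0.032,0.05,0],[0,0,0.04],0.02],
    [[-0.047,0.075,0],[0,0,0.06],0.02],
    [[-0.063,0.1,0],[0,0,0.08],0.02],
    [[-0.079,0.125,0],[0,0,0.1],0.02],
  ],
)

```text
time_s: 6.27
tool_pos: [0.5939, 0.1267, 0.2488]
tool_rot: [-179.9, 0.0, 66.1]
force: [-0.0, 0.6, -2.4]
grip_width: 0.0301
```

```bash
python3 go.py 20 30 692,9.5,250,60  
```

```text
now [593.9 126.7 248.8] [-1.7995e+02  3.0000e-02  6.6140e+01] F [-0.   0.6 -2.4] w 30.1
-> (692.0, 9.5, 250.0, 60.0) rows 6
[[[-0.0112, 0.0229, -0.0002], [-0.0, 0.0, 0.018], 0.02], [[-0.0225, 0.0457, -0.0004], [-0.0, 0.0, 0.036], 0.02], [[-0.0337, 0.0686, -0.0006], [-0.0, 0.0, 0.054], 0.02], [[-0.045, 0.0914, -0.0008], [-0.001, 0.0, 0.071], 0.02], [[-0.0562, 0.1143, -0.0011], [-0.001, 0.001, 0.089], 0.02]]
[[[-0.0092, 0.0238, -0.0002], [-0.0, 0.0, 0.018], 0.02], [[-0.0092, 0.0238, -0.0002], [-0.0, 0.0, 0.018], 0.02], [[-0.0092, 0.0238, -0.0002], [-0.0, 0.0, 0.018], 0.02], [[-0.0092, 0.0238, -0.0002], [-0.0, 0.0, 0.018], 0.02], [[-0.0092, 0.0238, -0.0002], [-0.0, 0.0, 0.018], 0.02]]
```

>>> send_rows(
  steps=[
    [[-0.011,0.023,0],[0,0,0.02],0.02],
    [[-0.022,0.046,0],[0,0,0.04],0.02],
    [[-0.034,0.069,0],[0,0,0.05],0.02],
    [[-0.045,0.091,0],[0,0,0.07],0.02],
    [[-0.054,0.11,0],[0,0,0.09],0.02],
  ],
)

```text
time_s: 6.68
tool_pos: [0.6728, 0.0318, 0.2482]
tool_rot: [-179.9, 0.1, 60.9]
force: [0.0, -0.4, -3.1]
grip_width: 0.0306
```

>>> send_rows(
  steps=[
    [[-0.006,0.016,0],[0,0,0.02],0.02],
    [[-0.011,0.027,0],[0,0,0.02],0.02],
    [[-0.011,0.027,0.01],[0,0,0.02],0.02],
    [[-0.011,0.027,0.025],[0,0,0.02],0.02],
    [[-0.011,0.027,0.045],[0,0,0.02],0.02],
  ],
)

```text
time_s: 7.1
tool_pos: [0.6901, 0.0136, 0.2044]
tool_rot: [180.0, -0.1, 60.0]
force: [0.4, 1.7, -3.4]
grip_width: 0.0302
```

```bash
python3 go.py 20 22 692,9.5,119,60
python3 - <<'E'
from h import *
s=cam("side");save(s,"s5.png",(180,120,400,340),2.7)
t=cam("top");t["pixels"]=np.clip(t["pixels"]*1.5,0,255).astype(np.uint8);save(t,"t5.png",(180,120,370,250),4)
E
```

```text
now [690.1  13.6 204.4] [ 1.7997e+02 -1.0000e-01  6.0010e+01] F [ 0.4  1.7 -3.4] w 30.2
-> (692.0, 9.5, 119.0, 60.0) rows 4
[[[-0.0007, 0.0009, 0.0214], [0.0, -0.0, 0.0], 0.02], [[-0.0014, 0.0018, 0.0427], [0.0, -0.001, 0.0], 0.02], [[-0.0021, 0.0027, 0.0641], [0.0, -0.001, 0.0], 0.02], [[-0.0028, 0.0037, 0.0854], [0.0, -0.002, 0.0], 0.02], [[-0.0028, 0.0037, 0.0854], [0.0, -0.002, 0.0], 0.02]]
```

View pics/s5.png

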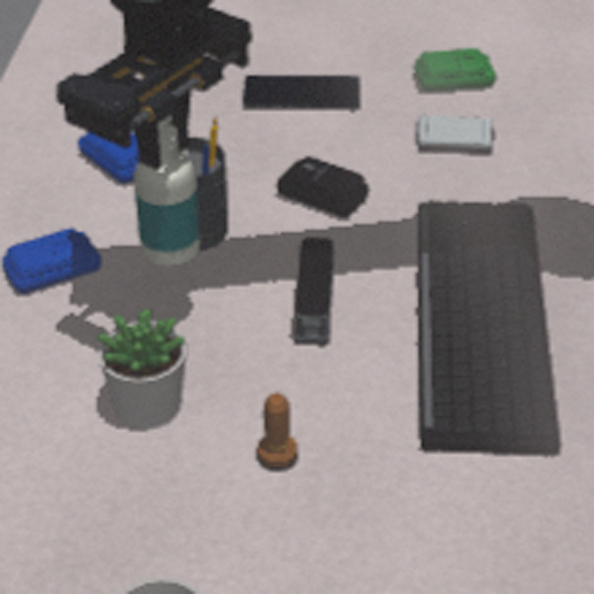

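View pics/t5.png

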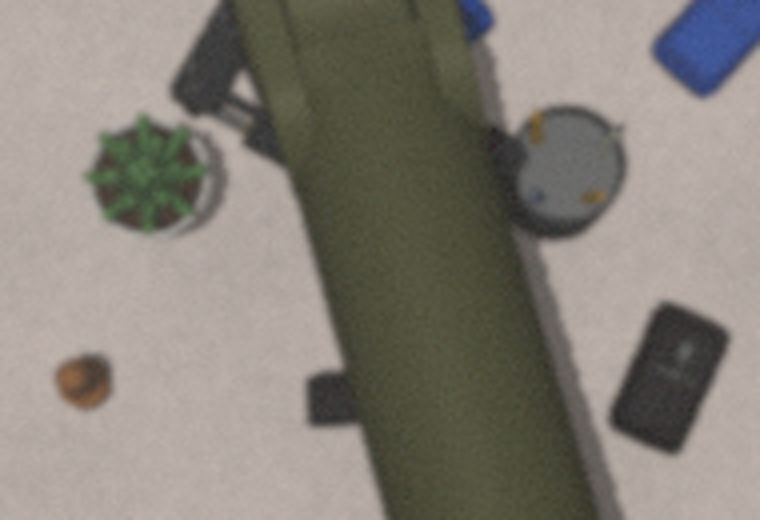

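>>> send_rows(
  steps=[
    [[-0.003,0.003,0.02],[0,0,0],0.02],
    [[-0.003,0.003,0.042],[0,0,0],0.02],
    [[-0.003,0.003,0.062],[0,0,0],0.02],
    [[-0.003,0.003,0.076],[0,0,0],0.02],
    [[-0.003,0.003,0.08],[0,0,0],0.02],
  ],
)

```text
time_s: 7.62
tool_pos: [0.6893, 0.0086, 0.122]
tool_rot: [-179.8, 0.1, 60.0]
force: [-0.7, 0.1, -2.9]
grip_width: 0.0301
```

>>> send_rows(
  steps=[
    [[0,0,0.002],[0,0,0],0.02],
    [[0,0,0.004],[0,0,0],0.02],
    [[0,0,0.006],[0,0,0],0.02],
    [[0,0,0.008],[0,0,0],0.02],
    [[0,0,0.008],[0,0,0],0.02],
  ],
)

```text
time_s: 8.03
tool_pos: [0.6913, 0.0082, 0.117]
tool_rot: [180.0, -0.0, 59.9]
force: [0.2, -0.0, -2.2]
grip_width: 0.0301
```

>>> send_rows(
  steps=[
    [[0,0,0.001],[0,0,0],0.02],
    [[0,0,0.002],[0,0,0],0.02],
    [[0,0,0.003],[0,0,0],0.02],
    [[0,0,0.003],[0,0,0],0.02],
    [[0,0,0.003],[0,0,0],0.02],
  ],
)

```text
time_s: 8.45
tool_pos: [0.6922, 0.008, 0.1165]
tool_rot: [179.8, -0.0, 59.9]
force: [-3.0, -0.7, 8.6]
grip_width: 0.0305
```

```bash
python3 - <<'E'
from h import *
s=cam("side");save(s,"s6.png",(180,150,300,300),5)
o=env.get_obs();print(o["force"],o["tool_pos"])
E
```

```text
[-2.4010151  -0.74049961  9.40724558] [0.6922673  0.00794555 0.11656624]
```

View pics/s6.png

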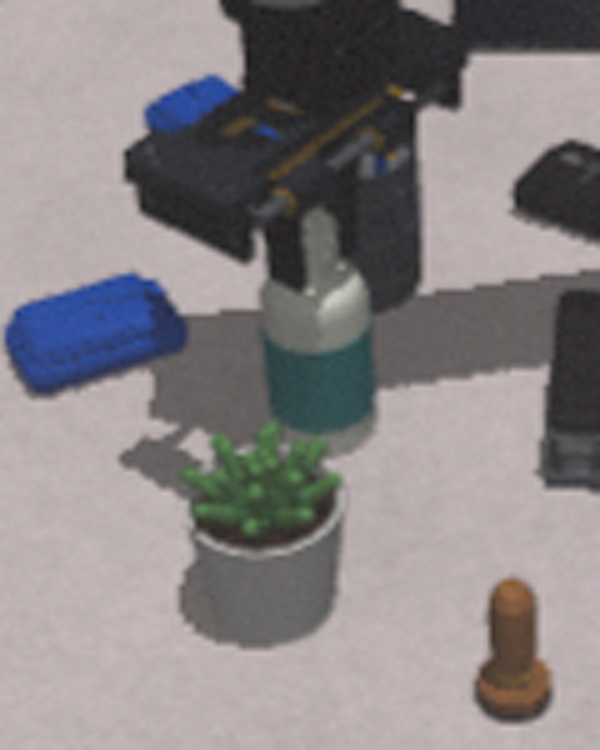

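>>> send_rows(
  steps=[
    [[0,0,-0.002],[0,0,0],0.02],
    [[0,0,-0.002],[0,0,0],0.032],
    [[0,0,-0.002],[0,0,0],0.036],
    [[0,0,-0.002],[0,0,0],0.045],
    [[0,0,-0.002],[0,0,0],0.06],
  ],
)

```text
time_s: 8.92
tool_pos: [0.6911, 0.0083, 0.1154]
tool_rot: [-180.0, -0.0, 59.9]
force: [-0.5, 0.2, 0.1]
grip_width: 0.0423
```

>>> send_rows(
  steps=[
    [[0,0,-0.002],[0,0,0],0.07],
    [[0,0,-0.002],[0,0,0],0.08],
    [[0,0,-0.002],[0,0,0],0.08],
    [[0,0,-0.01],[0,0,0],0.08],
    [[0,0,-0.03],[0,0,0],0.08],
  ],
)

```text
time_s: 9.33
tool_pos: [0.6891, 0.0078, 0.143]
tool_rot: [-179.7, 0.2, 59.9]
force: [-0.4, -0.1, -0.0]
grip_width: 0.074
```

>>> send_rows(
  steps=[
    [[0,0,-0.03],[0,0,0],0.08],
    [[0,0,-0.06],[0,0,0],0.08],
    [[0,0,-0.09],[0,0,0],0.08],
    [[0,0,-0.11],[0,0,0],0.08],
    [[0,0,-0.11],[0,0,0],0.08],
  ],
)

```text
time_s: 9.75
tool_pos: [0.6934, 0.0091, 0.2623]
tool_rot: [179.5, -0.3, 59.9]
force: [-0.1, 0.8, 0.6]
grip_width: 0.0798
```

```bash
python3 - <<'E'
from h import *
s=cam("side");save(s,"s7.png",(180,120,400,340),2.7)
t=cam("top");t["pixels"]=np.clip(t["pixels"]*1.5,0,255).astype(np.uint8);save(t,"t7.png",(180,120,370,250),4)
E
python3 go.py 87 38 590,-160,280,20 408,-339,220,-90
```

```text
now [691.5   8.5 257. ] [ 1.7988e+02 -6.0000e-02  5.9940e+01] F [ 0.2 -0.8 -0.2] w 80.2
-> (590.0, -160.0, 280.0, 20.0) rows 7
[[[-0.0281, -0.0005, -0.0033], [0.0, -0.0, 0.1], 0.087], [[-0.0562, -0.001, -0.0066], [0.0, -0.0, 0.199], 0.087], [[-0.0843, -0.0015, -0.01], [0.001, -0.001, 0.299], 0.087], [[-0.1124, -0.002, -0.0133], [0.001, -0.001, 0.398], 0.087], [[-0.1405, -0.0024, -0.0166], [0.001, -0.001, 0.498], 0.087]]
[[[-0.0249, 0.013, -0.0033], [0.0, -0.0, 0.1], 0.087], [[-0.0498, 0.026, -0.0066], [0.0, -0.0, 0.199], 0.087], [[-0.0498, 0.026, -0.0066], [0.0, -0.0, 0.199], 0.087], [[-0.0498, 0.026, -0.0066], [0.0, -0.0, 0.199], 0.087], [[-0.0498, 0.026, -0.0066], [0.0, -0.0, 0.199], 0.087]]
-> (408.0, -339.0, 220.0, -90.0) rows 17
[[[-0.0137, 0.0062, 0.0035], [-0.0, -0.0, 0.113], 0.087], [[-0.0273, 0.0125, 0.0071], [-0.0, -0.0, 0.226], 0.087], [[-0.041, 0.0187, 0.0106], [-0.0, -0.0, 0.339], 0.087], [[-0.0546, 0.0249, 0.0141], [-0.0, -0.0, 0.452], 0.087], [[-0.0683, 0.0312, 0.0176], [-0.0, -0.0, 0.565], 0.087]]
[[[-0.0082, 0.0126, 0.0035], [-0.0, -0.0, 0.113], 0.087], [[-0.0164, 0.0252, 0.0071], [-0.0, -0.0, 0.226], 0.087], [[-0.0246, 0.0377, 0.0106], [-0.0, -0.0, 0.339], 0.087], [[-0.0328, 0.0503, 0.0141], [-0.0, -0.0, 0.452], 0.087], [[-0.041, 0.0629, 0.0176], [-0.0, -0.0, 0.565], 0.087]]
[[[-0.0002, 0.015, 0.0035], [-0.0, -0.0, 0.113], 0.087], [[-0.0004, 0.03, 0.0071], [-0.0, -0.0, 0.226], 0.087], [[-0.0006, 0.045, 0.0106], [-0.0, -0.0, 0.339], 0.087], [[-0.0008, 0.0601, 0.0141], [-0.0, -0.0, 0.452], 0.087], [[-0.001, 0.0751, 0.0176], [-0.0, -0.0, 0.565], 0.087]]
[[[0.0079, 0.0128, 0.0035], [-0.0, -0.0, 0.113], 0.087], [[0.0157, 0.0256, 0.0071], [-0.0, -0.0, 0.226], 0.087], [[0.0157, 0.0256, 0.0071], [-0.0, -0.0, 0.226], 0.087], [[0.0157, 0.0256, 0.0071], [-0.0, -0.0, 0.226], 0.087], [[0.0157, 0.0256, 0.0071], [-0.0, -0.0, 0.226], 0.087]]
```

View pics/s7.png

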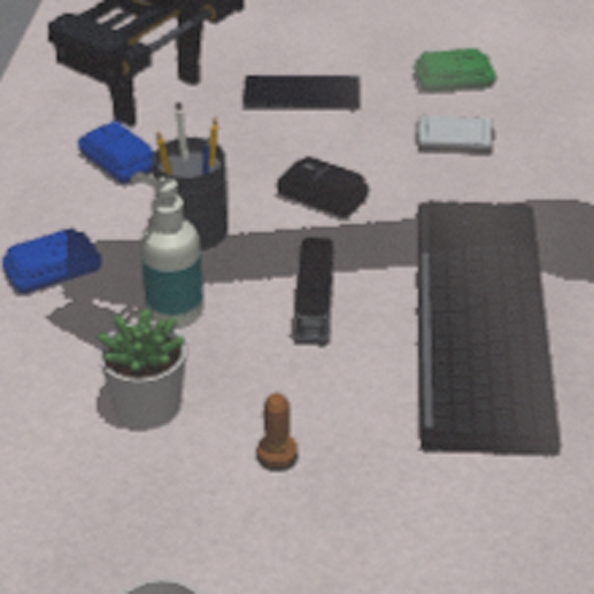

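```bash
python3 go.py 87 38 428,-315,200,91
```

```text
now [691.5   8.5 257. ] [ 1.7988e+02 -6.0000e-02  5.9940e+01] F [ 0.2 -0.8 -0.2] w 80.2
-> (428.0, -315.0, 200.0, 91.0) rows 12
[[[-0.0343, -0.0055, 0.0047], [0.0, -0.0, -0.045], 0.087], [[-0.0687, -0.011, 0.0094], [0.0, -0.0, -0.09], 0.087], [[-0.103, -0.0165, 0.0141], [0.001, -0.0, -0.136], 0.087], [[-0.1373, -0.0221, 0.0188], [0.001, -0.0, -0.181], 0.087], [[-0.1717, -0.0276, 0.0235], [0.001, -0.0, -0.226], 0.087]]
[[[-0.0322, -0.0131, 0.0047], [0.0, -0.0, -0.045], 0.087], [[-0.0645, -0.0261, 0.0094], [0.0, -0.0, -0.09], 0.087], [[-0.0967, -0.0392, 0.0141], [0.001, -0.0, -0.136], 0.087], [[-0.1289, -0.0522, 0.0189], [0.001, -0.0, -0.181], 0.087], [[-0.1611, -0.0653, 0.0236], [0.001, -0.0, -0.226], 0.087]]
[[[-0.0285, -0.0199, 0.0047], [0.0, -0.0, -0.045], 0.087], [[-0.057, -0.0399, 0.0095], [0.0, -0.0, -0.09], 0.087], [[-0.057, -0.0399, 0.0095], [0.0, -0.0, -0.09], 0.087], [[-0.057, -0.0399, 0.0095], [0.0, -0.0, -0.09], 0.087], [[-0.057, -0.0399, 0.0095], [0.0, -0.0, -0.09], 0.087]]
```

>>> send_rows(
  steps=[
    [[-0.034,-0.006,0],[0,0,-0.05],0.087],
    [[-0.069,-0.011,0.005],[0,0,-0.09],0.087],
    [[-0.103,-0.017,0.01],[0,0,-0.14],0.087],
    [[-0.137,-0.022,0.018],[0,0,-0.18],0.087],
    [[-0.172,-0.028,0.024],[0,0,-0.23],0.087],
  ],
)

```text
time_s: 10.27
tool_pos: [0.5785, -0.1277, 0.2292]
tool_rot: [-179.8, 0.0, 73.2]
force: [0.3, -0.4, -0.8]
grip_width: 0.0871
```

>>> send_rows(
  steps=[
    [[-0.032,-0.013,0.005],[0,0,-0.05],0.087],
    [[-0.064,-0.026,0.009],[0,0,-0.09],0.087],
    [[-0.097,-0.039,0.014],[0,0,-0.14],0.087],
    [[-0.129,-0.052,0.019],[0,0,-0.18],0.087],
    [[-0.161,-0.065,0.024],[0,0,-0.23],0.087],
  ],
)

```text
time_s: 10.68
tool_pos: [0.4693, -0.2628, 0.2059]
tool_rot: [-179.9, -0.1, 86.4]
force: [0.8, -0.7, -0.1]
grip_width: 0.0868
```

>>> send_rows(
  steps=[
    [[-0.028,-0.02,0.005],[0,0,-0.05],0.087],
    [[-0.057,-0.04,0.01],[0,0,-0.09],0.087],
    [[-0.057,-0.04,0.01],[0,0,-0.09],0.087],
    [[-0.057,-0.04,0.01],[0,0,-0.09],0.087],
    [[-0.057,-0.04,0.01],[0,0,-0.09],0.087],
  ],
)

```text
time_s: 11.1
tool_pos: [0.4277, -0.3154, 0.1966]
tool_rot: [-179.9, -0.1, 91.4]
force: [0.9, -0.2, 0.0]
grip_width: 0.0867
```

```bash
python3 - <<'E'
from h import *
c=cam("wrist");c=cam("wrist"); np.save("c.npy",c,allow_pickle=True); save(c,"w8.png")
print(env.get_obs()["tool_pos"],env.get_obs()["qpos"])
E
```

```text
[ 0.42888233 -0.31454824  0.19721186] [ 66.79438801   7.18594615 -35.77813776 100.84792387   4.33372493
  73.38766249 121.56018527]
```

View pics/w8.png

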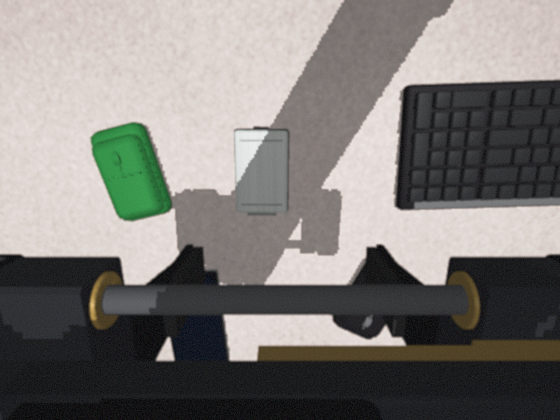

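```bash
python3 - <<'E'
from m import *
c=np.load("c.npy",allow_pickle=True).item()
P=plane(c,[(235,129),(289,129),(289,213),(236,212)],.018)*1000
print(P[:,:2].round(1),P.mean(0))
print("long dir", np.degrees(np.arctan2(*(P[3]-P[0])[[1,0]])),np.degrees(np.arctan2(*(P[2]-P[1])[[1,0]])), np.linalg.norm(P[1]-P[0]),np.linalg.norm(P[3]-P[0]))
K=plane(c,[(405,86),(397,208)],.026)*1000; print("kb right front, rear",K[:,:2], np.linalg.norm(K[0]-K[1]))
a=np.radians(3.2);Rk=np.array([[np.cos(a),-np.sin(a)],[np.sin(a),np.cos(a)]])
print("pred",[ (np.array([374.1,-7.8])+Rk@np.array(v)).round(1) for v in [(-65,-185),(65,-185)]])
E
python3 go.py 87 38 408,-339,130,91.5 408,-339,3,91.5
```

```text
[[ 365.2 -365.7]
 [ 363.7 -311.1]
 [ 452.4 -308.4]
 [ 452.8 -366. ]] [ 408.54910082 -337.80902777   18.        ]
long dir -0.16003791387921962 1.7831760027087957 54.620136360264844 87.64691570084706
kb right front, rear [[ 320.56756007 -201.88225556]
 [ 441.43502932 -194.53401179]] 121.09063468873939
pred [array([ 319.5, -196.1]), array([ 449.3, -188.9])]
now [ 428.9 -314.5  197.2] [-1.800e+02 -5.000e-02  9.157e+01] F [ 0.3  0.4 -0.3] w 87.2
-> (408.0, -339.0, 130.0, 91.5) rows 2
[[[-0.012, -0.0108, 0.0336], [-0.0, -0.0, 0.001], 0.087], [[-0.0239, -0.0215, 0.0672], [-0.0, -0.001, 0.001], 0.087], [[-0.0239, -0.0215, 0.0672], [-0.0, -0.001, 0.001], 0.087], [[-0.0239, -0.0215, 0.0672], [-0.0, -0.001, 0.001], 0.087], [[-0.0239, -0.0215, 0.0672], [-0.0, -0.001, 0.001], 0.087]]
-> (408.0, -339.0, 3.0, 91.5) rows 4
[[[-0.0, -0.0, 0.0318], [0.0, -0.0, -0.0], 0.087], [[-0.0, -0.0, 0.0635], [0.0, -0.0, -0.0], 0.087], [[-0.0, -0.0, 0.0953], [0.0, -0.0, -0.0], 0.087], [[-0.0, -0.0, 0.127], [0.0, -0.0, -0.0], 0.087], [[-0.0, -0.0, 0.127], [0.0, -0.0, -0.0], 0.087]]
```

>>> send_rows(
  steps=[
    [[-0.012,-0.01,0.025],[0,0,0.005],0.087],
    [[-0.024,-0.021,0.055],[0,0,0.005],0.087],
    [[-0.024,-0.021,0.09],[0,0,0.005],0.087],
    [[-0.024,-0.021,0.12],[0,0,0.005],0.087],
    [[-0.024,-0.021,0.15],[0,0,0.005],0.087],
  ],
)

```text
time_s: 11.62
tool_pos: [0.4084, -0.3394, 0.0462]
tool_rot: [180.0, -0.0, 91.3]
force: [-0.1, -0.1, -0.2]
grip_width: 0.0871
```

>>> send_rows(
  steps=[
    [[0,0,0.015],[0,0,0],0.087],
    [[0,0,0.03],[0,0,0],0.087],
    [[0,0,0.037],[0,0,0],0.087],
    [[0,0,0.04],[0,0,0],0.087],
    [[0,0,0.04],[0,0,0],0.087],
  ],
)

```text
time_s: 12.03
tool_pos: [0.4082, -0.3398, 0.0074]
tool_rot: [-180.0, -0.0, 91.2]
force: [0.7, -0.4, -0.1]
grip_width: 0.087
```

```bash
python3 - <<'E'
from h import *
c=cam("wrist"); save(c,"w9.png"); t=cam("top"); save(t,"t9.png",(330,220,470,320),5)
E
python3 go.py 87 38 408.5,-338.5,4,91.5
```

```text
now [ 408.7 -340.8    8.5] [1.7993e+02 7.0000e-02 9.1200e+01] F [0.6 0.3 0.7] w 86.9
-> (408.5, -338.5, 4.0, 91.5) rows 1
[[[0.0023, -0.0001, 0.0045], [0.001, 0.001, -0.005], 0.087], [[0.0023, -0.0001, 0.0045], [0.001, 0.001, -0.005], 0.087], [[0.0023, -0.0001, 0.0045], [0.001, 0.001, -0.005], 0.087], [[0.0023, -0.0001, 0.0045], [0.001, 0.001, -0.005], 0.087], [[0.0023, -0.0001, 0.0045], [0.001, 0.001, -0.005], 0.087]]
```

View pics/w9.png

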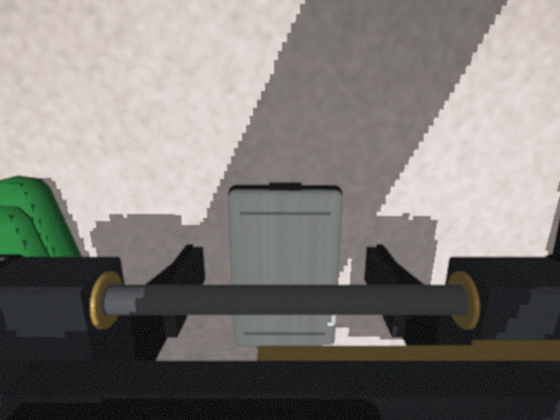

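>>> send_rows(
  steps=[
    [[0.001,0,0.004],[0,0,-0.01],0.087],
    [[0.001,0,0.004],[0,0,-0.01],0.075],
    [[0.001,0,0.004],[0,0,-0.01],0.065],
    [[0.001,0,0.004],[0,0,-0.01],0.058],
    [[0.001,0,0.004],[0,0,-0.01],0.05],
  ],
  grip_force=25,
)

```text
time_s: 12.55
tool_pos: [0.4078, -0.3398, 0.0038]
tool_rot: [180.0, 0.0, 91.7]
force: [-0.4, 0.1, 0.1]
grip_width: 0.0681
```

>>> send_rows(
  steps=[
    [[0,0,0],[0,0,0],0.045],
    [[0,0,0],[0,0,0],0.045],
    [[0,0,0],[0,0,0],0.045],
    [[0,0,0],[0,0,0],0.045],
    [[0,0,-0.01],[0,0,0],0.045],
  ],
)

```text
time_s: 12.97
tool_pos: [0.4063, -0.3385, 0.0122]
tool_rot: [-179.9, -0.2, 91.7]
force: [0.1, -1.0, -0.9]
grip_width: 0.0577
```

>>> send_rows(
  steps=[
    [[0,0,-0.02],[0,0,0],0.045],
    [[0,0,-0.045],[0,0,0],0.045],
    [[0,0,-0.07],[0,0,0],0.045],
    [[0,0,-0.1],[0,0,0],0.045],
    [[0,0,-0.13],[0,0,0],0.045],
  ],
)

```text
time_s: 13.38
tool_pos: [0.4073, -0.339, 0.1451]
tool_rot: [-180.0, -0.0, 91.8]
force: [1.1, -0.0, -1.0]
grip_width: 0.0575
```

```bash
python3 go.py 45 36 500,0,140,93 360,248,120,93.2; python3 - <<'E'
from h import *
c=cam("wrist"); save(c,"w10.png")
E
```

```text
now [ 407.3 -339.   145.1] [-1.7997e+02 -4.0000e-02  9.1760e+01] F [ 1.1 -0.  -1. ] w 57.5
-> (500.0, 0.0, 140.0, 93.0) rows 10
[[[0.0336, 0.0103, 0.0005], [-0.0, -0.0, -0.002], 0.045], [[0.0672, 0.0206, 0.001], [-0.0, -0.0, -0.004], 0.045], [[0.1008, 0.0309, 0.0016], [-0.0, -0.0, -0.006], 0.045], [[0.1344, 0.0412, 0.0021], [-0.0, -0.0, -0.009], 0.045], [[0.168, 0.0515, 0.0026], [-0.0, -0.0, -0.011], 0.045]]
[[[0.0335, 0.0107, 0.0005], [-0.0, -0.0, -0.002], 0.045], [[0.067, 0.0213, 0.001], [-0.0, -0.0, -0.004], 0.045], [[0.1004, 0.032, 0.0015], [-0.0, -0.0, -0.006], 0.045], [[0.1339, 0.0427, 0.0021], [-0.0, -0.0, -0.009], 0.045], [[0.1674, 0.0533, 0.0026], [-0.0, -0.0, -0.011], 0.045]]
-> (360.0, 248.0, 120.0, 93.2) rows 8
[[[0.0319, -0.0159, 0.0025], [0.0, 0.0, -0.0], 0.045], [[0.0637, -0.0317, 0.005], [0.0, 0.0, -0.001], 0.045], [[0.0956, -0.0476, 0.0075], [0.0, 0.0, -0.001], 0.045], [[0.1275, -0.0634, 0.01], [0.0, 0.0, -0.002], 0.045], [[0.1594, -0.0793, 0.0125], [0.0, 0.0, -0.002], 0.045]]
[[[0.0319, -0.0158, 0.0025], [0.0, 0.0, -0.0], 0.045], [[0.0638, -0.0316, 0.005], [0.0, 0.0, -0.001], 0.045], [[0.0957, -0.0474, 0.0075], [0.0, 0.0, -0.001], 0.045], [[0.0957, -0.0474, 0.0075], [0.0, 0.0, -0.001], 0.045], [[0.0957, -0.0474, 0.0075], [0.0, 0.0, -0.001], 0.045]]
```

View pics/w10.png

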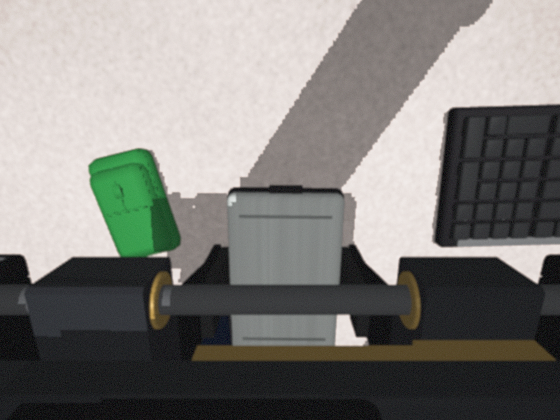

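>>> send_rows(
  steps=[
    [[0.02,0.006,0],[0,0,0],0.045],
    [[0.05,0.016,0],[0,0,-0.01],0.045],
    [[0.085,0.026,0],[0,0,-0.01],0.045],
    [[0.12,0.037,0],[0,0,-0.01],0.045],
    [[0.155,0.048,0],[0,0,-0.01],0.045],
  ],
)

```text
time_s: 13.85
tool_pos: [0.451, -0.1816, 0.1439]
tool_rot: [180.0, 0.0, 92.3]
force: [0.1, -0.8, -0.4]
grip_width: 0.057
```

>>> send_rows(
  steps=[
    [[0.035,0.011,0],[0,0,0],0.045],
    [[0.07,0.022,0],[0,0,0],0.045],
    [[0.105,0.034,0],[0,0,-0.01],0.045],
    [[0.14,0.045,0],[0,0,-0.01],0.045],
    [[0.175,0.056,0],[0,0,-0.01],0.045],
  ],
)

```text
time_s: 14.27
tool_pos: [0.5, -0.0044, 0.1441]
tool_rot: [180.0, 0.1, 92.9]
force: [1.4, 0.3, -1.9]
grip_width: 0.0578
```

>>> send_rows(
  steps=[
    [[0.032,-0.014,0],[0,0,0],0.045],
    [[0.064,-0.03,0],[0,0,0],0.045],
    [[0.096,-0.046,0],[0,0,0],0.045],
    [[0.128,-0.062,0],[0,0,0],0.045],
    [[0.16,-0.078,0],[0,0,0],0.045],
  ],
)

```text
time_s: 14.68
tool_pos: [0.4127, 0.1513, 0.1436]
tool_rot: [180.0, 0.0, 92.9]
force: [0.9, 0.8, -0.9]
grip_width: 0.0578
```

```bash
python3 go.py 45 36 362.5,248,100,93.2 
```

```text
now [412.7 151.3 143.6] [1.7999e+02 5.0000e-02 9.2900e+01] F [ 0.9  0.8 -0.9] w 57.8
-> (362.5, 248.0, 100.0, 93.2) rows 4
[[[0.0248, -0.0113, 0.0109], [0.0, 0.0, -0.001], 0.045], [[0.0496, -0.0226, 0.0218], [0.0, 0.0, -0.003], 0.045], [[0.0744, -0.0339, 0.0326], [0.0, 0.001, -0.004], 0.045], [[0.0992, -0.0453, 0.0435], [0.0, 0.001, -0.005], 0.045], [[0.0992, -0.0453, 0.0435], [0.0, 0.001, -0.005], 0.045]]
```

>>> send_rows(
  steps=[
    [[0.025,-0.011,0.01],[0,0,0],0.045],
    [[0.05,-0.023,0.02],[0,0,0],0.045],
    [[0.075,-0.034,0.03],[0,0,-0.005],0.045],
    [[0.092,-0.042,0.04],[0,0,-0.005],0.045],
    [[0.098,-0.044,0.045],[0,0,-0.005],0.045],
  ],
)

```text
time_s: 15.1
tool_pos: [0.3625, 0.2481, 0.098]
tool_rot: [-180.0, 0.0, 93.4]
force: [-0.4, -0.7, -1.0]
grip_width: 0.0577
```

>>> send_rows(
  steps=[
    [[0,0,0],[0,0,0],0.045],
    [[0,0,0],[0,0,0],0.045],
    [[0,0,0.01],[0,0,0],0.045],
    [[0,0,0.02],[0,0,0],0.045],
    [[0,0,0.03],[0,0,0],0.045],
  ],
)

```text
time_s: 15.52
tool_pos: [0.3665, 0.2443, 0.0688]
tool_rot: [179.9, 0.1, 93.0]
force: [0.4, -0.3, -1.4]
grip_width: 0.0575
```

```bash
python3 go.py 45 36 362.5,248,6,93.2 ; python3 - <<'E'
from h import *
t=cam("top"); save(t,"t11.png",(120,200,320,340),4); s=cam("side"); save(s,"s11.png",(240,150,480,380),3)
o=env.get_obs(); print(o["qpos"].round(0) )
E
```

```text
now [366.5 244.3  68.8] [1.799e+02 5.000e-02 9.302e+01] F [ 0.4 -0.3 -1.4] w 57.5
-> (362.5, 248.0, 6.0, 93.2) rows 2
[[[0.002, -0.002, 0.0314], [0.001, 0.0, -0.002], 0.045], [[0.004, -0.0039, 0.0628], [0.002, 0.001, -0.003], 0.045], [[0.004, -0.0039, 0.0628], [0.002, 0.001, -0.003], 0.045], [[0.004, -0.0039, 0.0628], [0.002, 0.001, -0.003], 0.045], [[0.004, -0.0039, 0.0628], [0.002, 0.001, -0.003], 0.045]]
[ 30.   7. -69. 120.   8.  58.  50.]
```

View pics/s11.png

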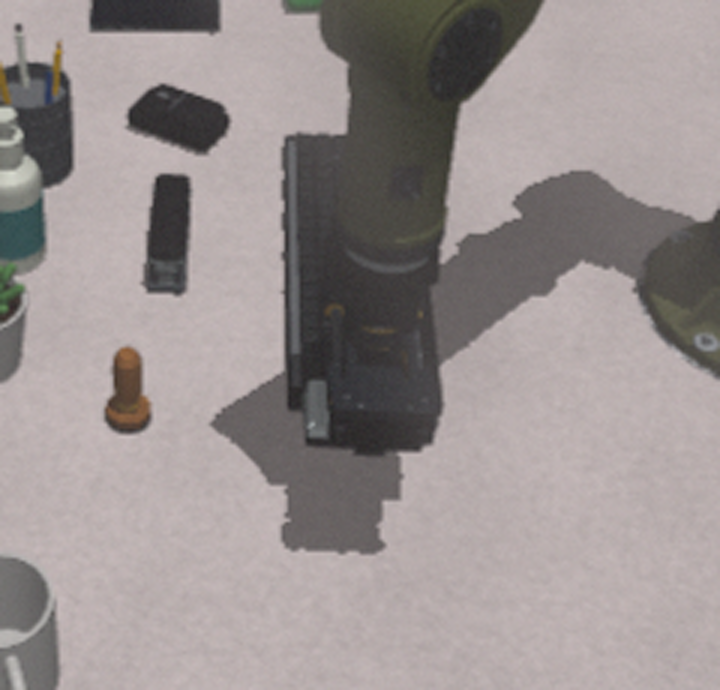

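>>> send_rows(
  steps=[
    [[0.004,-0.004,0.015],[0,0,0],0.045],
    [[0.004,-0.004,0.03],[0,0,0],0.045],
    [[0.004,-0.004,0.045],[0,0,0],0.045],
    [[0.004,-0.004,0.052],[0,0,0],0.045],
    [[0.004,-0.004,0.055],[0,0,0],0.045],
  ],
)

```text
time_s: 16.03
tool_pos: [0.361, 0.2484, 0.0132]
tool_rot: [-179.9, 0.0, 93.1]
force: [0.1, 0.1, -0.6]
grip_width: 0.0575
```

```bash
python3 - <<'E'
from h import *
o=env.get_obs(); print(o["qpos"].round(0),o["force"].round(1))
E
python3 go.py 45 36 362.5,248,4,93.2
```

```text
[ 23.  15. -65. 123.  17.  52.  41.] [ 0.1  0.1 -0.6]
now [361.  248.4  13.2] [-1.7994e+02  3.0000e-02  9.3100e+01] F [ 0.1  0.1 -0.6] w 57.5
-> (362.5, 248.0, 4.0, 93.2) rows 1
[[[-0.0005, 0.0015, 0.0092], [-0.001, 0.001, -0.002], 0.045], [[-0.0005, 0.0015, 0.0092], [-0.001, 0.001, -0.002], 0.045], [[-0.0005, 0.0015, 0.0092], [-0.001, 0.001, -0.002], 0.045], [[-0.0005, 0.0015, 0.0092], [-0.001, 0.001, -0.002], 0.045], [[-0.0005, 0.0015, 0.0092], [-0.001, 0.001, -0.002], 0.045]]
```

>>> send_rows(
  steps=[
    [[0,0.002,0.003],[0,0,0],0.045],
    [[0,0.002,0.006],[0,0,0],0.045],
    [[0,0.002,0.008],[0,0,0],0.045],
    [[0,0.002,0.009],[0,0,0],0.045],
    [[0,0.002,0.009],[0,0,0],0.045],
  ],
)

```text
time_s: 16.45
tool_pos: [0.363, 0.2493, 0.0046]
tool_rot: [180.0, 0.0, 93.2]
force: [1.0, -0.8, -1.0]
grip_width: 0.0579
```

>>> send_rows(
  steps=[
    [[0,0,0.001],[0,0,0],0.045],
    [[0,0,0.001],[0,0,0],0.05],
    [[0,0,0.001],[0,0,0],0.06],
    [[0,0,0.001],[0,0,0],0.068],
    [[0,0,0.001],[0,0,0],0.07],
  ],
)

```text
time_s: 16.87
tool_pos: [0.363, 0.2494, 0.0036]
tool_rot: [180.0, -0.0, 93.2]
force: [0.2, -0.3, 0.7]
grip_width: 0.0659
```

>>> send_rows(
  steps=[
    [[0,0,0],[0,0,0],0.072],
    [[0,0,0],[0,0,0],0.075],
    [[0,0,-0.01],[0,0,0],0.075],
    [[0,0,-0.03],[0,0,0],0.075],
    [[0,0,-0.06],[0,0,0],0.075],
  ],
)

```text
time_s: 17.28
tool_pos: [0.3609, 0.2486, 0.0625]
tool_rot: [-179.7, 0.0, 93.2]
force: [0.8, -1.6, 0.2]
grip_width: 0.0747
```

>>> send_rows(
  steps=[
    [[0,0,-0.03],[0,0,0],0.08],
    [[0,0,-0.06],[0,0,0],0.08],
    [[0,0.02,-0.09],[0,0,0],0.08],
    [[0,0.05,-0.11],[0,0,0],0.08],
    [[0,0.08,-0.12],[0,0,0],0.08],
  ],
)

```text
time_s: 17.7
tool_pos: [0.4461, 0.2535, 0.1877]
tool_rot: [179.5, 0.2, 93.0]
force: [-1.1, -0.1, 1.8]
grip_width: 0.0796
```

```bash
python3 - <<'E'
from h import *
c=cam("wrist");c=cam("wrist"); np.save("c.npy",c,allow_pickle=True); save(c,"w12.png")
t=cam("top"); save(t,"t12.png",(120,200,320,340),4)
print(env.get_obs()["qpos"].round(0))
E
python3 go.py 80 36 558.5,194,170,93
```

```text
[ 33.  12. -71. 104.  12.  73.  51.]
now [444.6 253.7 183.3] [-179.84   -0.29   93.03] F [-1.   0.1 -0.2] w 79.3
-> (558.5, 194.0, 170.0, 93.0) rows 4
[[[-0.0164, 0.0277, 0.0032], [-0.001, -0.001, 0.0], 0.08], [[-0.0328, 0.0553, 0.0063], [-0.001, -0.002, 0.0], 0.08], [[-0.0492, 0.083, 0.0095], [-0.002, -0.004, 0.0], 0.08], [[-0.0657, 0.1106, 0.0126], [-0.003, -0.005, 0.0], 0.08], [[-0.0657, 0.1106, 0.0126], [-0.003, -0.005, 0.0], 0.08]]
```

View pics/w12.png

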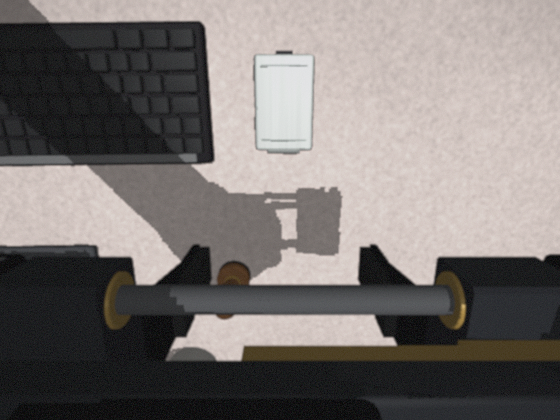

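View pics/t12.png

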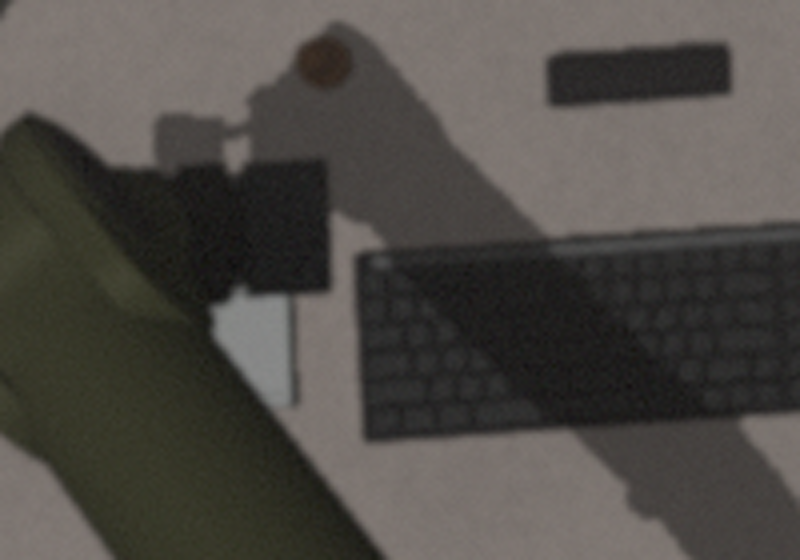

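```bash
python3 - <<'E'
from h import *
c=np.load("c.npy",allow_pickle=True).item()
print(c["position"])
P=plane(c,[(256,54),(313,56),(312,151),(256,150)],.018)*1000
print(P[:,:2].round(1),P.mean(0).round(1))
for z in (0,.013,.026):
    K=plane(c,[(205,24),(212,160)],z)*1000; print(z,K[:,:2].round(1),K.mean(0)[:2].round(1),np.linalg.norm(K[0]-K[1]),np.degrees(np.arctan2(*(K[1]-K[0])[[1,0]])))
a=np.radians(3.2);Rk=np.array([[np.cos(a),-np.sin(a)],[np.sin(a),np.cos(a)]])
print("kb left pred",[ (np.array([374.1,-7.8])+Rk@np.array(v)).round(1) for v in [(-65,185),(65,185)]])
print("pad in kb", Rk.T@(P.mean(0)[:2]-[374.1,-7.8]))
E
```

```text
[0.37286272 0.24854964 0.34748247]
[[322.6 222.4]
 [321.7 274.9]
 [408.2 280.2]
 [409.9 224.4]] [365.6 250.5  18. ]
0 [[296.3 172.3]
 [424.5 176.9]] [360.4 174.6] 128.31270040215804 2.0655593975452895
0.013 [[299.2 175.1]
 [422.6 179.6]] [360.9 177.3] 123.51227089722438 2.0655593975452984
0.026 [[302.  178. ]
 [420.7 182.2]] [361.4 180.1] 118.7118413922909 2.0655593975453184
kb left pred [array([298.9, 173.3]), array([428.7, 180.5])]
pad in kb [  5.94646893 258.34149917]
```

```bash
python3 go.py 70 36 530,200,170,50
```

```text
now [444.6 253.7 183.3] [-179.84   -0.29   93.03] F [-1.   0.1 -0.2] w 79.3
-> (530.0, 200.0, 170.0, 50.0) rows 7
[[[-0.0083, 0.0118, 0.0018], [-0.001, -0.001, 0.107], 0.07], [[-0.0166, 0.0236, 0.0036], [-0.001, -0.001, 0.215], 0.07], [[-0.0249, 0.0353, 0.0055], [-0.002, -0.002, 0.322], 0.07], [[-0.0332, 0.0471, 0.0073], [-0.003, -0.002, 0.429], 0.07], [[-0.0415, 0.0589, 0.0091], [-0.003, -0.003, 0.536], 0.07]]
[[[-0.0011, 0.0144, 0.0019], [-0.001, -0.001, 0.107], 0.07], [[-0.0022, 0.0287, 0.0038], [-0.001, -0.001, 0.215], 0.07], [[-0.0022, 0.0287, 0.0038], [-0.001, -0.001, 0.215], 0.07], [[-0.0022, 0.0287, 0.0038], [-0.001, -0.001, 0.215], 0.07], [[-0.0022, 0.0287, 0.0038], [-0.001, -0.001, 0.215], 0.07]]
```

>>> send_rows(
  steps=[
    [[-0.008,0.012,0.002],[0,0,0.11],0.07],
    [[-0.017,0.024,0.004],[0,0,0.21],0.07],
    [[-0.025,0.035,0.006],[0,0,0.32],0.07],
    [[-0.033,0.047,0.007],[0,0,0.43],0.07],
    [[-0.042,0.059,0.009],[0,0,0.54],0.07],
  ],
)

```text
time_s: 18.27
tool_pos: [0.5029, 0.2153, 0.1743]
tool_rot: [-180.0, 0.1, 62.0]
force: [0.1, 0.4, 0.3]
grip_width: 0.0704
```

>>> send_rows(
  steps=[
    [[-0.001,0.014,0.002],[0,0,0.11],0.07],
    [[-0.002,0.029,0.004],[0,0,0.215],0.07],
    [[-0.002,0.029,0.004],[0,0,0.215],0.07],
    [[-0.002,0.029,0.004],[0,0,0.215],0.07],
    [[-0.002,0.029,0.004],[0,0,0.215],0.07],
  ],
)

```text
time_s: 18.68
tool_pos: [0.5271, 0.2009, 0.1706]
tool_rot: [-180.0, 0.0, 50.2]
force: [-0.4, -0.1, 0.3]
grip_width: 0.0701
```

```bash
python3 - <<'E'
from h import *
c=cam("wrist");c=cam("wrist"); np.save("c.npy",c,allow_pickle=True); save(c,"w13.png")
t=cam("top");save(t,"t13.png",(120,180,320,320),4)
print(proj(c,[[.5585,.194,.078],[.5585,.194,.014]]),c["position"])
E
python3 go.py 70 36 558.5,194,100,50
```

```text
[[302.71628573 247.50684294]
 [299.37875502 223.15729031]] [0.46633976 0.25087416 0.33269171]
now [527.7 200.7 170.8] [1.7998e+02 1.0000e-02 5.0080e+01] F [-1.1 -0.2 -0.6] w 69.8
-> (558.5, 194.0, 100.0, 50.0) rows 3
[[[0.0049, 0.0093, 0.0236], [0.0, 0.0, 0.0], 0.07], [[0.0098, 0.0186, 0.0472], [0.0, 0.0, 0.001], 0.07], [[0.0146, 0.0279, 0.0708], [0.0, 0.0, 0.001], 0.07], [[0.0146, 0.0279, 0.0708], [0.0, 0.0, 0.001], 0.07], [[0.0146, 0.0279, 0.0708], [0.0, 0.0, 0.001], 0.07]]
```

View pics/w13.png

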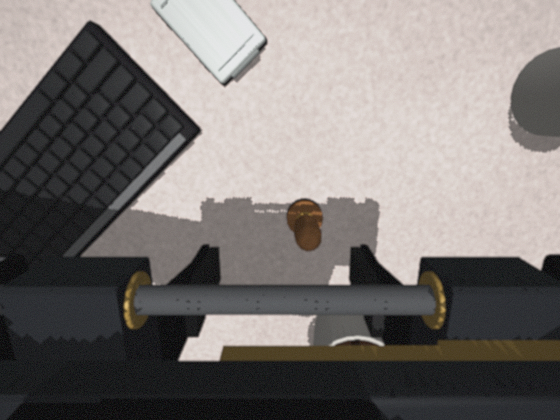

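View pics/t13.png

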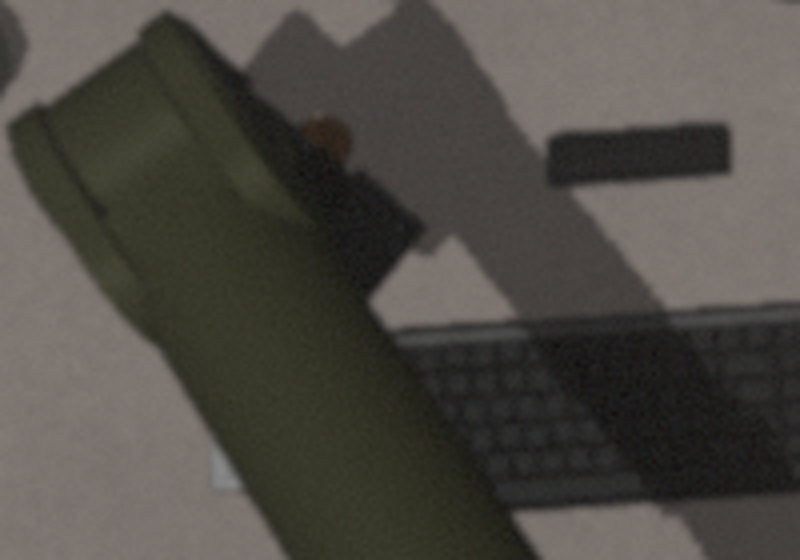

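```bash
python3 - <<'E'
from h import *
c=np.load("c.npy",allow_pickle=True).item()
print(plane(c,(304.5,216.5),.010)*1000,plane(c,(308,238),.07)*1000)
E
python3 go.py 70 36 552,193,110,50
```

```text
[[557.41473368 201.91983172  10.        ]] [[557.45605294 201.21444437  70.        ]]
now [527.7 200.7 170.8] [1.7998e+02 1.0000e-02 5.0080e+01] F [-1.1 -0.2 -0.6] w 69.8
-> (552.0, 193.0, 110.0, 50.0) rows 2
[[[0.0049, 0.0118, 0.0304], [0.0, 0.0, 0.001], 0.07], [[0.0097, 0.0235, 0.0608], [0.0, 0.0, 0.001], 0.07], [[0.0097, 0.0235, 0.0608], [0.0, 0.0, 0.001], 0.07], [[0.0097, 0.0235, 0.0608], [0.0, 0.0, 0.001], 0.07], [[0.0097, 0.0235, 0.0608], [0.0, 0.0, 0.001], 0.07]]
```

```bash
python3 - <<'E'
from h import *
t=cam("top");s=cam("side")
print("top blob z.03,.05,.07",[(plane(t,(201.5,215.75),z)*1000).round(1) for z in(.03,.05,.07)])
print("side bottom z0",(plane(s,(282.75,293.75),0)*1000).round(1), "side knob top",(plane(s,(282.5,268),.07)*1000).round(1))
print(proj(s,[[.5575,.2015,.0],[.5575,.2015+.019,.0],[.5575,.2015,.065]]),proj(t,[[.5575,.2015,.0],[.5575,.2015,.078]]))
E
```

```text
top blob z.03,.05,.07 [array([[556.3, 195.4,  30. ]]), array([[555.1, 192.7,  50. ]]), array([[554. , 189.9,  70. ]])]
side bottom z0 [[557.2 217.    0. ]] side knob top [[559.5 196.4  70. ]]
[[283.41161308 289.18510152]
 [282.4552011  294.79492162]
 [283.09047916 270.98108333]] [[200.82591886 215.93207224]
 [196.69337932 214.31328214]]
```

>>> send_rows(
  steps=[
    [[0.005,0.008,0.02],[0,0,0],0.07],
    [[0.014,0.016,0.04],[0,0,0],0.07],
    [[0.018,0.024,0.055],[0,0,0],0.07],
    [[0.018,0.024,0.06],[0,0,0],0.07],
    [[0.018,0.024,0.06],[0,0,0],0.07],
  ],
)

```text
time_s: 19.35
tool_pos: [0.5574, 0.1978, 0.109]
tool_rot: [-179.9, 0.1, 49.9]
force: [0.8, 0.5, -0.8]
grip_width: 0.0694
```

```bash
python3 - <<'E'
from h import *
c=cam("wrist");c=cam("wrist"); np.save("c.npy",c,allow_pickle=True); save(c,"w14.png")
s=cam("side");save(s,"s14.png",(200,150,400,350),3)
print(c["position"],env.get_obs()["tool_pos"])
E
```

```text
[0.49729938 0.24845805 0.27238479] [0.55851436 0.19888787 0.11163808]
```

View pics/w14.png

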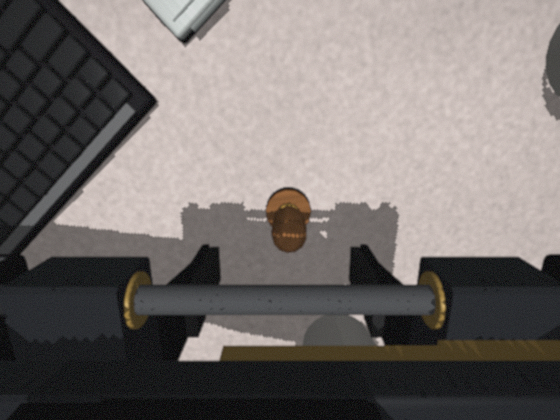

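View pics/s14.png

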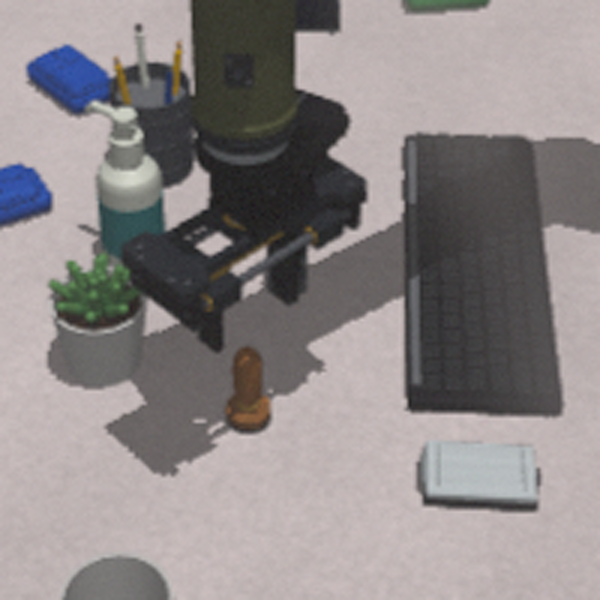

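```bash
python3 - <<'E'
from h import *
c=np.load("c.npy",allow_pickle=True).item()
print(plane(c,(288.5,207),.012)*1000,plane(c,(289,236),.07)*1000)
E
python3 go.py 70 36 557,200,30,50
```

```text
[[555.39123895 203.88227858  12.        ]] [[557.91368493 201.35280842  70.        ]]
now [558.5 198.9 111.6] [ 1.7997e+02 -6.0000e-02  4.9960e+01] F [-0.7  0.6 -0.1] w 69.9
-> (557.0, 200.0, 30.0, 50.0) rows 3
[[[-0.0001, -0.0006, 0.0272], [0.0, -0.0, -0.0], 0.07], [[-0.0001, -0.0013, 0.0544], [0.0, -0.001, -0.0], 0.07], [[-0.0002, -0.0019, 0.0816], [0.001, -0.001, -0.001], 0.07], [[-0.0002, -0.0019, 0.0816], [0.001, -0.001, -0.001], 0.07], [[-0.0002, -0.0019, 0.0816], [0.001, -0.001, -0.001], 0.07]]
```

>>> send_rows(
  steps=[
    [[0,-0.003,0.025],[0,0,0],0.07],
    [[0,-0.003,0.05],[0,0,0],0.07],
    [[0,-0.003,0.07],[0,0,0],0.07],
    [[0,-0.003,0.08],[0,0,0],0.07],
    [[0,-0.003,0.082],[0,0,0],0.07],
  ],
)

```text
time_s: 19.92
tool_pos: [0.5553, 0.1997, 0.0276]
tool_rot: [-179.9, 0.1, 49.9]
force: [-0.9, -0.3, 0.4]
grip_width: 0.0703
```

>>> send_rows(
  steps=[
    [[0,0,0],[0,0,0],0.05],
    [[0,0,0],[0,0,0],0.035],
    [[0,0,0],[0,0,0],0.025],
    [[0,0,0],[0,0,0],0.015],
    [[0,0,0],[0,0,0],0.015],
  ],
  grip_force=20,
)

```text
time_s: 20.33
tool_pos: [0.557, 0.2002, 0.0294]
tool_rot: [179.9, -0.1, 49.9]
force: [-0.1, -0.2, 0.3]
grip_width: 0.0444
```

>>> send_rows(
  steps=[
    [[0,0,0],[0,0,0],0.015],
    [[0,0,0],[0,0,0],0.015],
    [[0,0,0],[0,0,0],0.015],
    [[0,0,0],[0,0,0],0.015],
    [[0,0,0],[0,0,0],0.015],
  ],
)

```text
time_s: 20.75
tool_pos: [0.5563, 0.2, 0.0284]
tool_rot: [-180.0, 0.0, 49.9]
force: [-0.5, 0.1, 0.4]
grip_width: 0.0235
```

```bash
python3 - <<'E'
from h import *
o=env.get_obs(); print(o["tool_pos"],o["tool_rot"],o["force"].round(1),o["grip_width"])
s=cam("side");save(s,"s15.png",(230,200,350,320),5)
E
```

```text
[0.55625084 0.19995465 0.02840136] [-1.79992950e+02  1.66542703e-02  4.99055834e+01] [-0.5  0.1  0.4] 0.023523146720182807
```

View pics/s15.png

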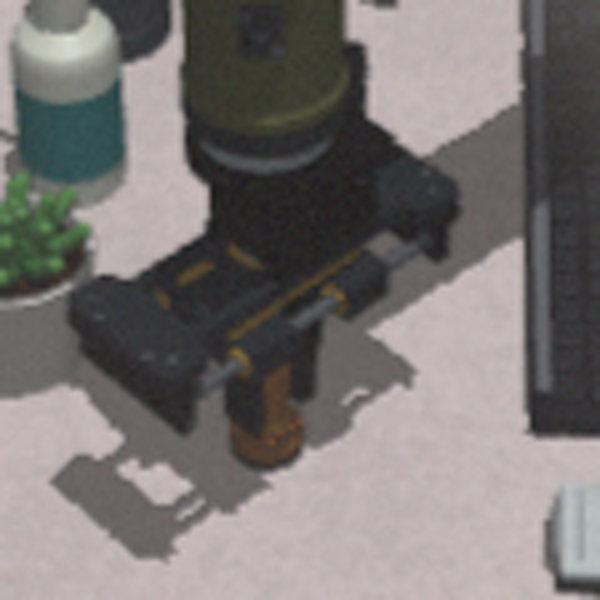

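>>> send_rows(
  steps=[
    [[0,0,-0.01],[0,0,0],0.015],
    [[0,0,-0.03],[0,0,0],0.015],
    [[0,0,-0.055],[0,0,0],0.015],
    [[0,0,-0.08],[0,0,0],0.015],
    [[0,0,-0.09],[0,0,0],0.015],
  ],
)

```text
time_s: 21.22
tool_pos: [0.5579, 0.2012, 0.1225]
tool_rot: [179.8, -0.2, 49.9]
force: [0.8, 0.4, -1.1]
grip_width: 0.0234
```

```bash
python3 go.py 15 25 365,250,118,50; python3 - <<'E'
from h import *
c=cam("wrist"); save(c,"w16.png")
E
```

```text
now [557.9 201.2 122.5] [179.84  -0.23  49.92] F [ 0.8  0.4 -1.1] w 23.4
-> (365.0, 250.0, 118.0, 50.0) rows 8
[[[-0.0109, -0.0224, 0.0005], [0.0, -0.001, -0.0], 0.015], [[-0.0217, -0.0448, 0.0009], [0.001, -0.001, -0.0], 0.015], [[-0.0326, -0.0671, 0.0014], [0.001, -0.002, -0.001], 0.015], [[-0.0434, -0.0895, 0.0018], [0.001, -0.002, -0.001], 0.015], [[-0.0543, -0.1119, 0.0023], [0.002, -0.003, -0.001], 0.015]]
[[[-0.0108, -0.0224, 0.0005], [0.0, -0.001, -0.0], 0.015], [[-0.0217, -0.0448, 0.001], [0.001, -0.001, -0.0], 0.015], [[-0.0325, -0.0672, 0.0016], [0.001, -0.002, -0.001], 0.015], [[-0.0325, -0.0672, 0.0016], [0.001, -0.002, -0.001], 0.015], [[-0.0325, -0.0672, 0.0016], [0.001, -0.002, -0.001], 0.015]]
```

View pics/w16.png

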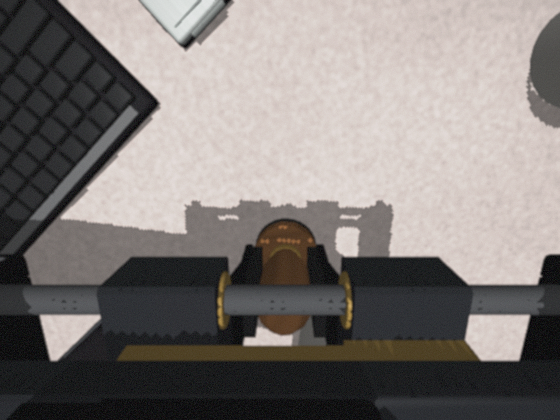

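Stamp held upright, base at (285,240). Carry over the pad.

>>> send_rows(
  steps=[
    [[-0.007,-0.014,0],[0,0,0],0.015],
    [[-0.018,-0.036,0],[0,0,0],0.015],
    [[-0.029,-0.06,0],[0,0,0],0.015],
    [[-0.041,-0.084,0],[0,0,0],0.015],
    [[-0.053,-0.11,0],[0,0,0],0.015],
  ],
)

```text
time_s: 21.68
tool_pos: [0.4365, 0.2299, 0.1173]
tool_rot: [-179.9, 0.1, 49.9]
force: [-0.3, 0.7, -0.2]
grip_width: 0.0231
```

>>> send_rows(
  steps=[
    [[-0.011,-0.022,0],[0,0,0],0.015],
    [[-0.02,-0.042,0],[0,0,0],0.015],
    [[-0.028,-0.056,0],[0,0,0],0.015],
    [[-0.033,-0.067,0],[0,0,0],0.015],
    [[-0.033,-0.067,0],[0,0,0],0.015],
  ],
)

```text
time_s: 22.1
tool_pos: [0.363, 0.2482, 0.1176]
tool_rot: [179.9, 0.2, 50.0]
force: [-0.2, 0.4, -0.8]
grip_width: 0.0239
```

```bash
python3 go.py 15 25 365,250,60,50; python3 - <<'E'
from h import *
c=cam("wrist");c=cam("wrist"); save(c,"w17.png");np.save("c.npy",c,allow_pickle=True)
s=cam("side");save(s,"s17.png",(260,200,440,360),4)
print(env.get_obs()["tool_pos"])
E
```

```text
now [363.  248.2 117.6] [1.7991e+02 1.7000e-01 5.0040e+01] F [-0.2  0.4 -0.8] w 23.9
-> (365.0, 250.0, 60.0, 50.0) rows 3
[[[0.001, 0.0001, 0.0192], [0.001, 0.001, 0.0], 0.015], [[0.0019, 0.0002, 0.0384], [0.001, 0.002, 0.0], 0.015], [[0.0029, 0.0003, 0.0576], [0.002, 0.003, 0.001], 0.015], [[0.0029, 0.0003, 0.0576], [0.002, 0.003, 0.001], 0.015], [[0.0029, 0.0003, 0.0576], [0.002, 0.003, 0.001], 0.015]]
[0.36627406 0.24763223 0.11837305]
```

View pics/w17.png

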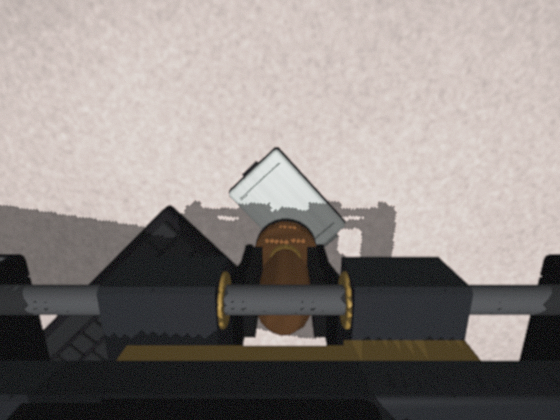

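View pics/s17.png

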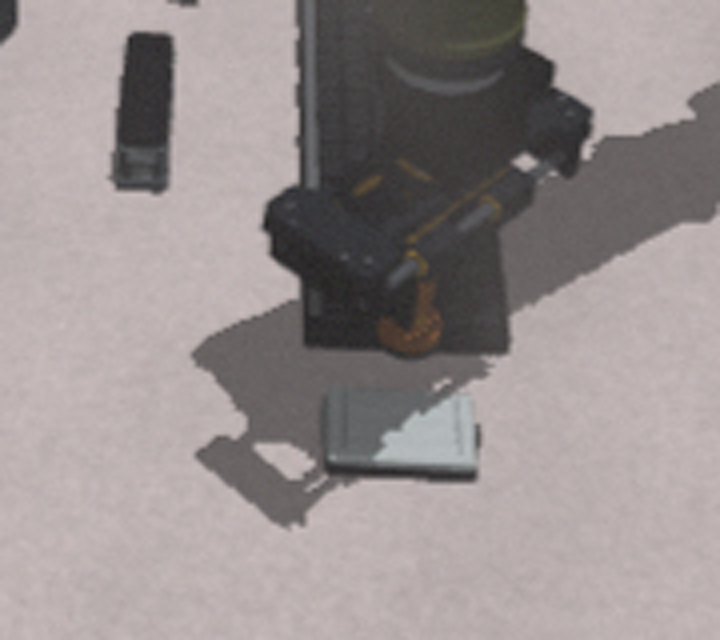

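```bash
python3 - <<'E'
from h import *
s=cam("side")
q=np.array([(331,391),(469,394),(478,471),(330,465)])/4+[260,200]
P=plane(s,q,.018)*1000; print(P.round(1)[:,:2],P.mean(0).round(1))
c=np.load("c.npy",allow_pickle=True).item()
W=plane(c,[(277,148),(230,190),(345,216)],.018)*1000
print(W.round(1), (W[1]+W[2])/2)
E
```

```text
[[408.1 229.3]
 [325.  222.1]
 [320.5 281.5]
 [406.5 287. ]] [365. 255.  18.]
[[320.  276.6  18. ]
 [321.1 225.1  18. ]
 [399.5 283.8  18. ]] [360.29372492 254.47218075  18.        ]
```

>>> send_rows(
  steps=[
    [[0.001,-0.003,0.01],[0,0,0],0.015],
    [[0.001,-0.003,0.025],[0,0,0],0.015],
    [[0.001,-0.003,0.045],[0,0,0],0.015],
    [[0.001,-0.003,0.058],[0,0,0],0.015],
    [[0.001,-0.003,0.062],[0,0,0],0.015],
  ],
)

```text
time_s: 22.72
tool_pos: [0.363, 0.2501, 0.0544]
tool_rot: [-179.8, 0.2, 49.9]
force: [0.8, -0.2, -0.4]
grip_width: 0.024
```

>>> send_rows(
  steps=[
    [[0,0,0],[0,0,0],0.015],
    [[0,0,0],[0,0,0],0.015],
    [[0,0,0],[0,0,0],0.015],
    [[0,0,0],[0,0,0],0.015],
    [[0,0,0],[0,0,0],0.015],
  ],
)

```text
time_s: 23.13
tool_pos: [0.3646, 0.2511, 0.0572]
tool_rot: [179.9, -0.1, 49.9]
force: [-0.1, -1.0, -0.1]
grip_width: 0.0237
```

```bash
python3 - <<'E'
from h import *
o=env.get_obs(); print(o["tool_pos"],o["tool_rot"],o["force"].round(1),o["qpos"].round(0))
s=cam("side");save(s,"s18.png",(310,260,400,340),7)
c=cam("wrist");save(c,"w18.png")
E
```

```text
[0.36460472 0.25105602 0.05720936] [ 1.79925650e+02 -5.85409923e-02  4.98891139e+01] [-0.1 -1.  -0.1] [ 26.   9. -66. 120.  10.  56.   4.]
```

View pics/s18.png

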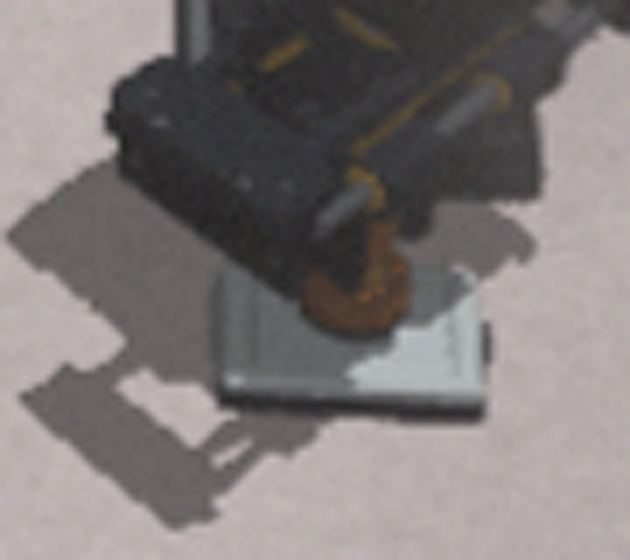

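View pics/w18.png

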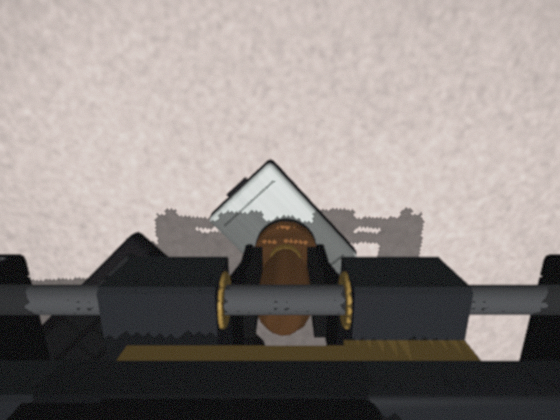

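>>> send_rows(
  steps=[
    [[0,0,0.003],[0,0,0],0.015],
    [[0,0,0.006],[0,0,0],0.015],
    [[0,0,0.008],[0,0,0],0.015],
    [[0,0,0.01],[0,0,0],0.015],
    [[0,0,0.01],[0,0,0],0.015],
  ],
)

```text
time_s: 23.65
tool_pos: [0.3638, 0.2509, 0.0463]
tool_rot: [-180.0, 0.0, 49.9]
force: [0.3, 0.3, 0.2]
grip_width: 0.0238
```

>>> send_rows(
  steps=[
    [[0,0,0.001],[0,0,0],0.015],
    [[0,0,0.001],[0,0,0],0.015],
    [[0,0,0.001],[0,0,0],0.015],
    [[0,0,0.001],[0,0,0],0.015],
    [[0,0,0.001],[0,0,0],0.015],
  ],
)

```text
time_s: 24.07
tool_pos: [0.3641, 0.2512, 0.0459]
tool_rot: [180.0, -0.0, 49.9]
force: [-1.8, -0.9, 6.0]
grip_width: 0.0237
```

Contact. Release gently.

>>> send_rows(
  steps=[
    [[0,0,-0.001],[0,0,0],0.015],
    [[0,0,-0.001],[0,0,0],0.024],
    [[0,0,-0.001],[0,0,0],0.03],
    [[0,0,-0.001],[0,0,0],0.04],
    [[0,0,-0.001],[0,0,0],0.055],
  ],
)

```text
time_s: 24.48
tool_pos: [0.3639, 0.2509, 0.0464]
tool_rot: [-180.0, 0.0, 49.9]
force: [-0.6, 0.0, 0.6]
grip_width: 0.0361
```

>>> send_rows(
  steps=[
    [[0,0,-0.001],[0,0,0],0.07],
    [[0,0,-0.001],[0,0,0],0.07],
    [[0,0,-0.01],[0,0,0],0.07],
    [[0,0,-0.03],[0,0,0],0.07],
    [[0,0,-0.05],[0,0,0],0.07],
  ],
)

```text
time_s: 24.9
tool_pos: [0.3629, 0.2509, 0.0965]
tool_rot: [-179.9, 0.1, 50.0]
force: [0.0, 0.6, -0.1]
grip_width: 0.0664
```

>>> send_rows(
  steps=[
    [[0,0,-0.03],[0,0,0],0.08],
    [[0,0,-0.06],[0,0,0],0.08],
    [[0.01,0.03,-0.09],[0,0,0],0.08],
    [[0.02,0.06,-0.11],[0,0,0],0.08],
    [[0.03,0.09,-0.12],[0,0,0],0.08],
  ],
)

```text
time_s: 25.32
tool_pos: [0.4551, 0.2156, 0.2204]
tool_rot: [179.6, -0.2, 49.9]
force: [-0.2, 0.5, -0.1]
grip_width: 0.0799
```

```bash
python3 - <<'E'
from h import *
o=env.get_obs(); print(o["tool_pos"],o["qpos"].round(0))
s=cam("side");save(s,"s19.png",(300,230,420,350),5)
c=cam("wrist");c=cam("wrist");save(c,"w19.png"); np.save("c.npy",c,allow_pickle=True)
E
```

```text
[0.45512812 0.21556775 0.22040614] [ 35.   5. -65. 102.   5.  75.  18.]
```

View pics/s19.png

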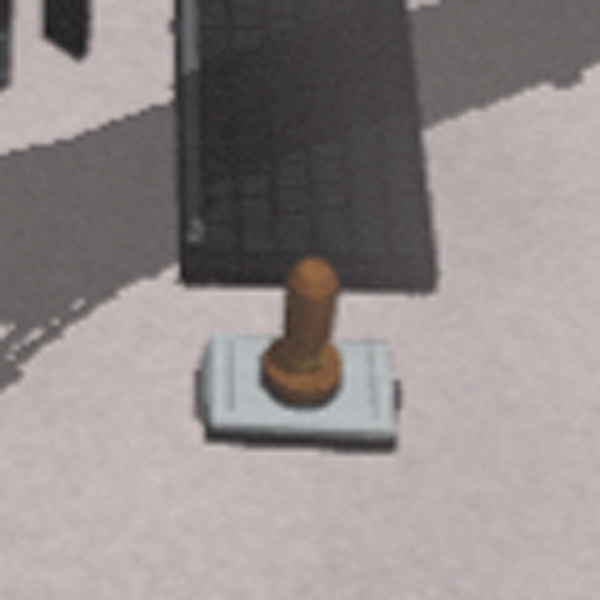

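View pics/w19.png

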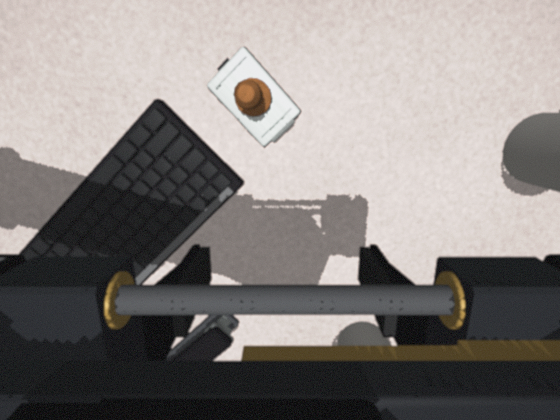

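```bash
python3 go.py 87 38 545,-18,190,3.2
```

```text
now [454.4 214.6 216.9] [-1.7987e+02 -1.2000e-01  4.9670e+01] F [-1.1  0.3 -0.3] w 80.0
-> (545.0, -18.0, 190.0, 3.2) rows 8
[[[-0.0148, 0.0275, 0.0033], [-0.0, -0.0, 0.101], 0.087], [[-0.0297, 0.0549, 0.0065], [-0.001, -0.0, 0.203], 0.087], [[-0.0445, 0.0824, 0.0098], [-0.001, -0.0, 0.304], 0.087], [[-0.0594, 0.1098, 0.0131], [-0.002, -0.0, 0.406], 0.087], [[-0.0742, 0.1373, 0.0163], [-0.002, -0.001, 0.507], 0.087]]
[[[0.0004, 0.0312, 0.0033], [-0.0, -0.0, 0.101], 0.087], [[0.0007, 0.0624, 0.0067], [-0.001, -0.0, 0.203], 0.087], [[0.0011, 0.0936, 0.01], [-0.001, -0.0, 0.304], 0.087], [[0.0011, 0.0936, 0.01], [-0.001, -0.0, 0.304], 0.087], [[0.0011, 0.0936, 0.01], [-0.001, -0.0, 0.304], 0.087]]
```

>>> send_rows(
  steps=[
    [[-0.015,0.028,0],[0,0,0.1],0.087],
    [[-0.03,0.055,0],[0,0,0.2],0.087],
    [[-0.045,0.082,0.005],[0,0,0.3],0.087],
    [[-0.059,0.11,0.01],[0,0,0.4],0.087],
    [[-0.074,0.137,0.016],[0,0,0.51],0.087],
  ],
)

```text
time_s: 25.88
tool_pos: [0.5088, 0.0706, 0.2002]
tool_rot: [180.0, 0.0, 20.5]
force: [0.1, 0.3, 0.3]
grip_width: 0.0867
```

>>> send_rows(
  steps=[
    [[0,0.031,0.003],[0,0,0.1],0.087],
    [[0.001,0.062,0.007],[0,0,0.2],0.087],
    [[0.001,0.093,0.01],[0,0,0.3],0.087],
    [[0.001,0.093,0.01],[0,0,0.3],0.087],
    [[0.001,0.093,0.01],[0,0,0.3],0.087],
  ],
)

```text
time_s: 26.3
tool_pos: [0.5423, -0.0167, 0.1896]
tool_rot: [-179.9, 0.1, 3.4]
force: [-0.4, -0.1, 0.3]
grip_width: 0.0869
```

```bash
python3 - <<'E'
from h import *
c=cam("wrist");c=cam("wrist");save(c,"w20.png"); np.save("c.npy",c,allow_pickle=True)
print(c["position"],env.get_obs()["tool_pos"])
E
python3 go.py 87 38 546,-18.5,70,3.2
```

```text
[0.53586943 0.06257398 0.35210155] [ 0.54223163 -0.01365883  0.190366  ]
now [542.2 -13.7 190.4] [-1.7995e+02  4.0000e-02  3.6600e+00] F [-0.5  0.4  0. ] w 87.3
-> (546.0, -18.5, 70.0, 3.2) rows 4
[[[0.0009, 0.0013, 0.0301], [-0.0, 0.0, 0.002], 0.087], [[0.0018, 0.0026, 0.0602], [-0.0, 0.0, 0.004], 0.087], [[0.0027, 0.0039, 0.0903], [-0.001, 0.001, 0.006], 0.087], [[0.0035, 0.0052, 0.1204], [-0.001, 0.001, 0.008], 0.087], [[0.0035, 0.0052, 0.1204], [-0.001, 0.001, 0.008], 0.087]]
```

View pics/w20.png

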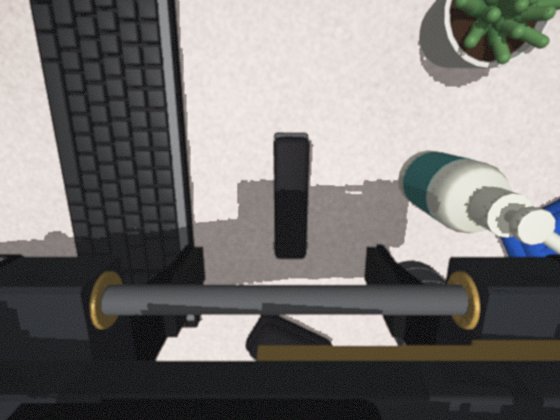

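```bash
python3 - <<'E'
from h import *
c=np.load("c.npy",allow_pickle=True).item()
P=plane(c,[(275,134),(309,134),(309,258),(276,258)],.045)*1000
print(P.round(1)[:,:2],P.mean(0).round(1))
K=plane(c,[(172,10),(188,240)],.026)*1000; print("kb rear edge",K.round(1)[:,:2])
E
```

```text
[[528.2  45.1]
 [559.2  47.1]
 [569.5 -75.9]
 [535.9 -78.1]] [548.2 -15.4  45. ]
kb rear edge [[431.3 144.7]
 [441.1 -71.8]]
```

>>> send_rows(
  steps=[
    [[0.002,0.002,0.03],[0,0,0.005],0.087],
    [[0.005,0.004,0.06],[0,0,0.005],0.087],
    [[0.005,0.004,0.09],[0,0,0.005],0.087],
    [[0.005,0.004,0.115],[0,0,0.005],0.087],
    [[0.005,0.004,0.13],[0,0,0.005],0.087],
  ],
)

```text
time_s: 26.82
tool_pos: [0.546, -0.017, 0.0581]
tool_rot: [-179.9, 0.2, 3.4]
force: [-0.5, -0.3, 0.3]
grip_width: 0.0875
```

>>> send_rows(
  steps=[
    [[0,0,0.015],[0,0,0],0.087],
    [[0,0,0.03],[0,0,0],0.087],
    [[0,0,0.038],[0,0,0],0.087],
    [[0,0,0.04],[0,0,0],0.087],
    [[0,0,0.04],[0,0,0],0.087],
  ],
)

```text
time_s: 27.23
tool_pos: [0.5479, -0.0181, 0.0206]
tool_rot: [-180.0, 0.0, 3.3]
force: [-0.5, 0.9, 0.4]
grip_width: 0.0872
```

```bash
python3 - <<'E'
from h import *
c=cam("wrist");save(c,"w21.png")
s=cam("side");save(s,"s21.png",(180,120,400,340),2.7)
o=env.get_obs();print(o["tool_pos"],o["tool_rot"],o["force"])
E
```

```text
[ 0.54890618 -0.0187196   0.02154316] [ 1.79985865e+02 -8.71351675e-02  3.26148427e+00] [-1.12897835  0.67249723 -0.02687522]
```

View pics/w21.png

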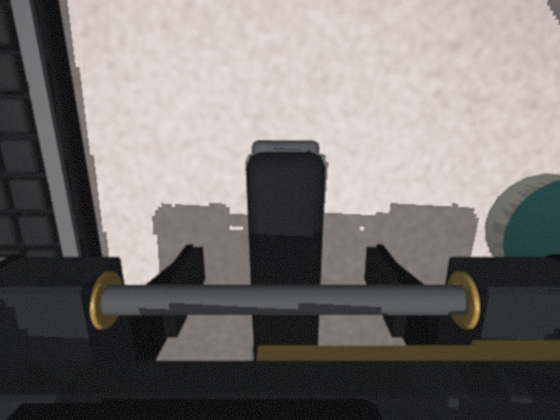

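View pics/s21.png

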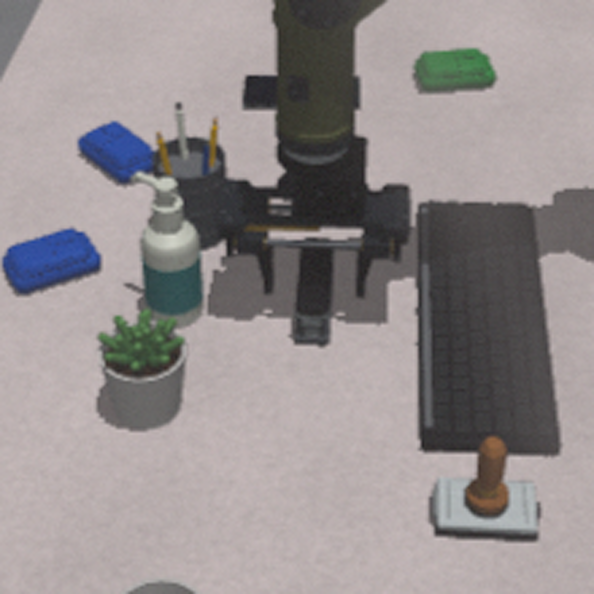

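Aligned. Close on the cover.

>>> send_rows(
  steps=[
    [[0,0,0],[0,0,0],0.07],
    [[0,0,0],[0,0,0],0.055],
    [[0,0,0],[0,0,0],0.045],
    [[0,0,0],[0,0,0],0.035],
    [[0,0,0],[0,0,0],0.025],
  ],
  grip_force=30,
)

```text
time_s: 27.75
tool_pos: [0.5484, -0.0194, 0.0207]
tool_rot: [180.0, -0.0, 3.2]
force: [0.5, 0.2, 0.5]
grip_width: 0.0613
```

>>> send_rows(
  steps=[
    [[0,0,0],[0,0,0],0.025],
    [[0,0,0],[0,0,0],0.025],
    [[0,0,0],[0,0,0],0.025],
    [[0,0,0],[0,0,0],0.025],
    [[0,0,0],[0,0,0],0.025],
  ],
)

```text
time_s: 28.17
tool_pos: [0.5484, -0.0193, 0.0205]
tool_rot: [180.0, -0.0, 3.2]
force: [0.6, -0.7, -0.3]
grip_width: 0.0334
```

>>> send_rows(
  steps=[
    [[0,0,-0.005],[0,0,0],0.025],
    [[0,0,-0.015],[0,0,0],0.025],
    [[0,0,-0.025],[0,0,0],0.025],
    [[0,0,-0.03],[0,0,0],0.025],
    [[0,0,-0.03],[0,0,0],0.025],
  ],
)

```text
time_s: 28.58
tool_pos: [0.5497, -0.0193, 0.0525]
tool_rot: [179.9, -0.2, 3.2]
force: [0.1, 0.5, -2.2]
grip_width: 0.0334
```

```bash
python3 - <<'E'
from h import *
s=cam("side");save(s,"s22.png",(180,120,400,340),2.7)
o=env.get_obs();print(o["tool_pos"],o["tool_rot"],o["force"],o["wrist_torque"])
E
python3 go.py 25 20 498,-1,48,3.2
```

```text
[ 0.54907305 -0.01942125  0.05169007] [ 1.79953165e+02 -1.17497338e-01  3.20064854e+00] [-0.22544447  0.0919585  -2.97936906] [ 0.00017628 -0.09258575  0.03565507]
now [549.1 -19.4  51.7] [ 1.7995e+02 -1.2000e-01  3.2000e+00] F [-0.2  0.1 -3. ] w 33.7
-> (498.0, -1.0, 48.0, 3.2) rows 3
[[[-0.0167, -0.0071, 0.0012], [0.0, -0.001, 0.0], 0.025], [[-0.0333, -0.0142, 0.0024], [0.001, -0.001, 0.0], 0.025], [[-0.05, -0.0212, 0.0036], [0.001, -0.002, 0.0], 0.025], [[-0.05, -0.0212, 0.0036], [0.001, -0.002, 0.0], 0.025], [[-0.05, -0.0212, 0.0036], [0.001, -0.002, 0.0], 0.025]]
```

View pics/s22.png

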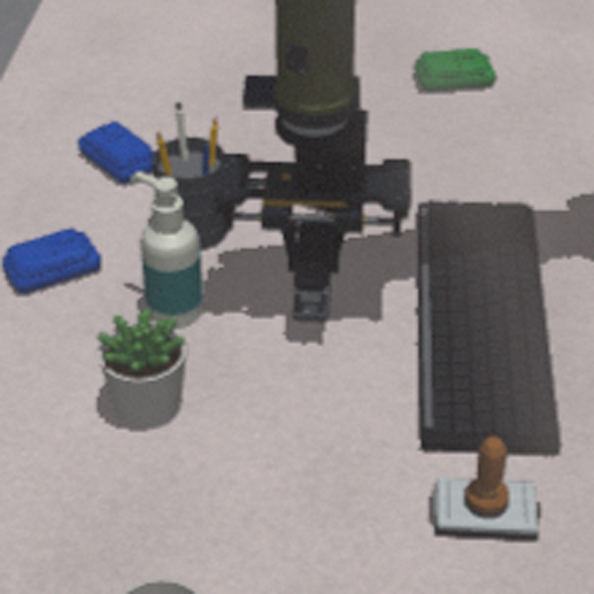

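>>> send_rows(
  steps=[
    [[-0.012,-0.004,0],[0,0,0],0.025],
    [[-0.026,-0.01,0],[0,0,0],0.025],
    [[-0.04,-0.015,0],[0,0,0],0.025],
    [[-0.052,-0.019,0],[0,0,0],0.025],
    [[-0.052,-0.019,0],[0,0,0],0.025],
  ],
)

```text
time_s: 29.05
tool_pos: [0.4923, -0.0026, 0.0498]
tool_rot: [179.9, 0.2, 3.3]
force: [-0.4, 0.9, -3.7]
grip_width: 0.0336
```

>>> send_rows(
  steps=[
    [[0,0,0],[0,0,0],0.025],
    [[0,0,0.007],[0,0,0],0.025],
    [[0,0,0.014],[0,0,0],0.025],
    [[0,0,0.022],[0,0,0],0.025],
    [[0,0,0.026],[0,0,0],0.025],
  ],
)

```text
time_s: 29.47
tool_pos: [0.4947, -0.0033, 0.0229]
tool_rot: [-179.9, 0.1, 3.2]
force: [-0.8, -0.8, -2.3]
grip_width: 0.0334
```

```bash
python3 go.py 25 20 496,-3,21,3.2
```

```text
now [494.7  -3.3  22.9] [-1.7995e+02  1.1000e-01  3.2000e+00] F [-0.8 -0.8 -2.3] w 33.4
-> (496.0, -3.0, 21.0, 3.2) rows 1
[[[0.0013, -0.0002, 0.0019], [-0.001, 0.002, -0.0], 0.025], [[0.0013, -0.0002, 0.0019], [-0.001, 0.002, -0.0], 0.025], [[0.0013, -0.0002, 0.0019], [-0.001, 0.002, -0.0], 0.025], [[0.0013, -0.0002, 0.0019], [-0.001, 0.002, -0.0], 0.025], [[0.0013, -0.0002, 0.0019], [-0.001, 0.002, -0.0], 0.025]]
```

>>> send_rows(
  steps=[
    [[0.001,0,0.001],[0,0,0],0.025],
    [[0.001,0,0.002],[0,0,0],0.025],
    [[0.001,0,0.002],[0,0,0],0.025],
    [[0.001,0,0.002],[0,0,0],0.025],
    [[0.001,0,0.002],[0,0,0],0.025],
  ],
)

```text
time_s: 29.88
tool_pos: [0.4966, -0.0031, 0.0228]
tool_rot: [180.0, -0.0, 3.2]
force: [0.3, -0.2, -3.1]
grip_width: 0.0338
```

>>> send_rows(
  steps=[
    [[0,0,0.001],[0,0,0],0.025],
    [[0,0,0.001],[0,0,0],0.033],
    [[0,0,0.001],[0,0,0],0.042],
    [[0,0,0.001],[0,0,0],0.052],
    [[0,0,0.001],[0,0,0],0.06],
  ],
)

```text
time_s: 30.3
tool_pos: [0.4968, -0.0032, 0.022]
tool_rot: [180.0, -0.1, 3.2]
force: [-0.1, 0.3, -0.3]
grip_width: 0.046
```

>>> send_rows(
  steps=[
    [[0,0,0],[0,0,0],0.06],
    [[0,0,0],[0,0,0],0.06],
    [[0,0,-0.01],[0,0,0],0.06],
    [[0,0,-0.035],[0,0,0],0.06],
    [[0,0,-0.07],[0,0,0],0.07],
  ],
)

```text
time_s: 30.72
tool_pos: [0.494, -0.0028, 0.0907]
tool_rot: [-179.9, 0.3, 3.2]
force: [0.7, -0.6, 0.8]
grip_width: 0.0618
```

>>> send_rows(
  steps=[
    [[0,0,-0.03],[0,0,0],0.087],
    [[0,0,-0.06],[0,0,0],0.087],
    [[0,0,-0.09],[0,0,0],0.087],
    [[0,0,-0.1],[0,0,0],0.087],
    [[0,0,-0.1],[0,0,0],0.087],
  ],
)

```text
time_s: 31.13
tool_pos: [0.4983, -0.003, 0.1949]
tool_rot: [179.9, -0.3, 3.2]
force: [0.5, -0.1, -0.4]
grip_width: 0.0855
```

```bash
python3 - <<'E'
from h import *
c=cam("wrist");c=cam("wrist");save(c,"w23.png"); np.save("c.npy",c,allow_pickle=True)
E
python3 go.py 87 38 552,-190,190,-25 
```

```text
now [495.9  -3.3 191.1] [1.7997e+02 2.0000e-02 3.2000e+00] F [-0.2 -0.2 -0.5] w 86.5
-> (552.0, -190.0, 190.0, -25.0) rows 6
[[[0.0076, 0.0316, 0.0002], [0.0, 0.0, 0.082], 0.087], [[0.0152, 0.0632, 0.0004], [0.0, 0.0, 0.164], 0.087], [[0.0228, 0.0948, 0.0006], [0.0, 0.0, 0.246], 0.087], [[0.0304, 0.1264, 0.0008], [0.0, 0.0, 0.328], 0.087], [[0.038, 0.1579, 0.001], [0.001, 0.0, 0.41], 0.087]]
[[[0.0196, 0.0259, 0.0002], [0.0, 0.0, 0.082], 0.087], [[0.0196, 0.0259, 0.0002], [0.0, 0.0, 0.082], 0.087], [[0.0196, 0.0259, 0.0002], [0.0, 0.0, 0.082], 0.087], [[0.0196, 0.0259, 0.0002], [0.0, 0.0, 0.082], 0.087], [[0.0196, 0.0259, 0.0002], [0.0, 0.0, 0.082], 0.087]]
```

View pics/w23.png

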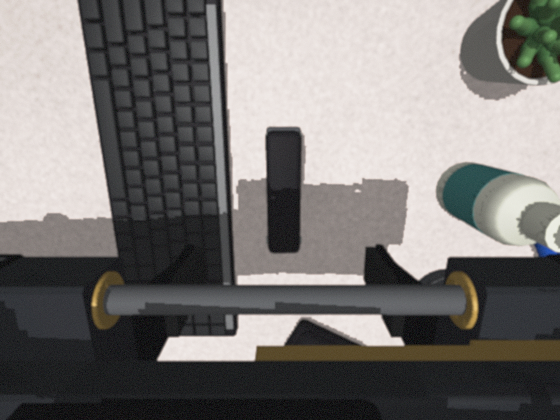

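```bash
python3 go.py 87 38 565,-190,180,65 
```

```text
now [495.9  -3.3 191.1] [1.7997e+02 2.0000e-02 3.2000e+00] F [-0.2 -0.2 -0.5] w 86.5
-> (565.0, -190.0, 180.0, 65.0) rows 10
[[[0.0059, 0.019, 0.0011], [0.0, 0.0, -0.108], 0.087], [[0.0117, 0.0381, 0.0022], [0.0, 0.0, -0.216], 0.087], [[0.0176, 0.0571, 0.0034], [0.0, 0.0, -0.324], 0.087], [[0.0234, 0.0761, 0.0045], [0.0, 0.0, -0.431], 0.087], [[0.0293, 0.0951, 0.0056], [0.0, 0.0, -0.539], 0.087]]
[[[-0.0047, 0.0193, 0.0011], [0.0, 0.0, -0.108], 0.087], [[-0.0095, 0.0387, 0.0022], [0.0, 0.0, -0.216], 0.087], [[-0.0142, 0.058, 0.0034], [0.0, 0.0, -0.324], 0.087], [[-0.019, 0.0773, 0.0045], [0.0, 0.0, -0.431], 0.087], [[-0.0237, 0.0967, 0.0056], [0.0, 0.0, -0.539], 0.087]]
```

>>> send_rows(
  steps=[
    [[0.006,0.019,0],[0,0,-0.11],0.087],
    [[0.012,0.038,0],[0,0,-0.22],0.087],
    [[0.018,0.057,0],[0,0,-0.32],0.087],
    [[0.023,0.076,0],[0,0,-0.43],0.087],
    [[0.029,0.095,0],[0,0,-0.54],0.087],
  ],
)

```text
time_s: 31.65
tool_pos: [0.5293, -0.0969, 0.1891]
tool_rot: [-179.8, 0.1, 34.5]
force: [0.1, 0.4, -0.0]
grip_width: 0.0871
```

>>> send_rows(
  steps=[
    [[-0.005,0.019,0],[0,0,-0.11],0.087],
    [[-0.009,0.039,0],[0,0,-0.22],0.087],
    [[-0.014,0.058,0.003],[0,0,-0.32],0.087],
    [[-0.019,0.077,0.006],[0,0,-0.43],0.087],
    [[-0.024,0.097,0.01],[0,0,-0.54],0.087],
  ],
)

```text
time_s: 32.07
tool_pos: [0.5642, -0.1903, 0.1789]
tool_rot: [-179.8, -0.0, 65.4]
force: [1.0, 0.7, 0.2]
grip_width: 0.0866
```

```bash
python3 - <<'E'
from h import *
c=cam("wrist");c=cam("wrist");c=cam("wrist");save(c,"w24.png"); np.save("c.npy",c,allow_pickle=True)
o=env.get_obs();print(o["tool_pos"],o["tool_rot"],o["qpos"].round(0))
E
python3 go.py 87 38 557,-206,70,65
```

```text
[ 0.56363943 -0.19134016  0.17834376] [-1.79695518e+02 -5.81679062e-02  6.48929480e+01] [ 58.  20. -51.  93.  16.  75.  69.]
now [ 563.6 -191.3  178.3] [-1.797e+02 -6.000e-02  6.489e+01] F [ 0.1  1.  -0.3] w 87.1
-> (557.0, -206.0, 70.0, 65.0) rows 3
[[[-0.0054, 0.0003, 0.0361], [-0.002, -0.0, -0.001], 0.087], [[-0.0108, 0.0005, 0.0722], [-0.004, -0.001, -0.001], 0.087], [[-0.0162, 0.0008, 0.1083], [-0.005, -0.001, -0.002], 0.087], [[-0.0162, 0.0008, 0.1083], [-0.005, -0.001, -0.002], 0.087], [[-0.0162, 0.0008, 0.1083], [-0.005, -0.001, -0.002], 0.087]]
```

View pics/w24.png

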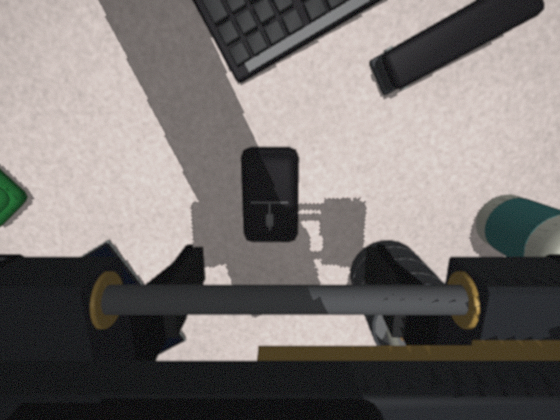

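```bash
python3 - <<'E'
from h import *
c=np.load("c.npy",allow_pickle=True).item()
print((plane(c,[(270,148),(270.5,195),(271,242)],.022)*1000).round(1))
E
```

```text
[[ 513.6 -186.2   22. ]
 [ 555.4 -205.8   22. ]
 [ 600.9 -227.1   22. ]]
```

>>> send_rows(
  steps=[
    [[-0.008,0.001,0.02],[0,0,0],0.087],
    [[-0.017,0.001,0.05],[0,0,0],0.087],
    [[-0.017,0.001,0.085],[0,0,0],0.087],
    [[-0.017,0.001,0.11],[0,0,0],0.087],
    [[-0.017,0.001,0.13],[0,0,0],0.087],
  ],
)

```text
time_s: 32.63
tool_pos: [0.5565, -0.2037, 0.048]
tool_rot: [-179.7, -0.0, 65.1]
force: [0.1, 0.4, -0.5]
grip_width: 0.0875
```

>>> send_rows(
  steps=[
    [[0,0,0.01],[0,0,0],0.087],
    [[0,0,0.025],[0,0,0],0.087],
    [[0,0,0.035],[0,0,0],0.087],
    [[0,0,0.04],[0,0,0],0.087],
    [[0,0,0.04],[0,0,0],0.087],
  ],
)

```text
time_s: 33.05
tool_pos: [0.5585, -0.2056, 0.0108]
tool_rot: [-179.9, -0.0, 65.1]
force: [-0.4, 0.4, 0.8]
grip_width: 0.0871
```

```bash
python3 - <<'E'
from h import *
c=cam("wrist");c=cam("wrist");save(c,"w25.png")
E
python3 go.py 87 38 557,-206.5,4,65
```

```text
now [ 559.5 -206.    12.2] [179.94  -0.    65.09] F [-0.  -0.   0.4] w 87.1
-> (557.0, -206.5, 4.0, 65.0) rows 1
[[[-0.0015, -0.002, 0.0082], [0.001, -0.0, 0.002], 0.087], [[-0.0015, -0.002, 0.0082], [0.001, -0.0, 0.002], 0.087], [[-0.0015, -0.002, 0.0082], [0.001, -0.0, 0.002], 0.087], [[-0.0015, -0.002, 0.0082], [0.001, -0.0, 0.002], 0.087], [[-0.0015, -0.002, 0.0082], [0.001, -0.0, 0.002], 0.087]]
```

View pics/w25.png

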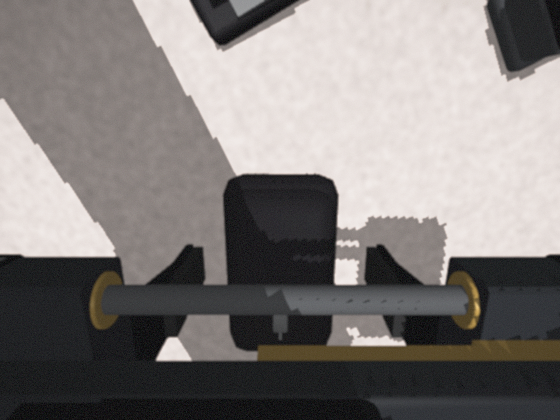

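>>> send_rows(
  steps=[
    [[-0.001,-0.002,0.004],[0,0,0],0.087],
    [[-0.001,-0.002,0.008],[0,0,0],0.08],
    [[-0.001,-0.002,0.008],[0,0,0],0.068],
    [[-0.001,-0.002,0.008],[0,0,0],0.058],
    [[-0.001,-0.002,0.008],[0,0,0],0.05],
  ],
  grip_force=25,
)

```text
time_s: 33.57
tool_pos: [0.5567, -0.2061, 0.0037]
tool_rot: [180.0, 0.0, 65.1]
force: [-0.9, 0.4, -0.2]
grip_width: 0.0683
```

>>> send_rows(
  steps=[
    [[0,0,0],[0,0,0],0.048],
    [[0,0,0],[0,0,0],0.048],
    [[0,0,0],[0,0,0],0.048],
    [[0,0,0],[0,0,0],0.048],
    [[0,0,0],[0,0,0],0.048],
  ],
)

```text
time_s: 33.98
tool_pos: [0.5568, -0.2062, 0.0037]
tool_rot: [180.0, 0.0, 65.1]
force: [0.0, 0.2, 0.8]
grip_width: 0.0576
```

>>> send_rows(
  steps=[
    [[0,0,-0.01],[0,0,0],0.048],
    [[0,0,-0.03],[0,0,0],0.048],
    [[0,0,-0.06],[0,0,0],0.048],
    [[0,0,-0.085],[0,0,0],0.048],
    [[0,0,-0.1],[0,0,0],0.048],
  ],
)

```text
time_s: 34.4
tool_pos: [0.558, -0.2059, 0.1069]
tool_rot: [179.8, -0.0, 65.1]
force: [0.7, -0.1, -1.3]
grip_width: 0.0579
```

```bash
python3 - <<'E'
from h import *
c=cam("wrist");save(c,"w26.png")
E
python3 go.py 48 30 388,-262,105,93.2
```

```text
now [ 559.4 -206.4  109.2] [1.796e+02 1.000e-02 6.511e+01] F [ 0.3 -0.  -0. ] w 57.8
-> (388.0, -262.0, 105.0, 93.2) rows 7
[[[-0.0175, -0.0189, 0.0005], [0.001, 0.0, -0.07], 0.048], [[-0.035, -0.0377, 0.0009], [0.002, 0.001, -0.14], 0.048], [[-0.0525, -0.0566, 0.0014], [0.003, 0.001, -0.21], 0.048], [[-0.0701, -0.0755, 0.0019], [0.004, 0.001, -0.28], 0.048], [[-0.0876, -0.0943, 0.0023], [0.005, 0.001, -0.35], 0.048]]
[[[-0.01, -0.0237, 0.0006], [0.001, 0.0, -0.07], 0.048], [[-0.02, -0.0475, 0.0011], [0.002, 0.001, -0.14], 0.048], [[-0.02, -0.0475, 0.0011], [0.002, 0.001, -0.14], 0.048], [[-0.02, -0.0475, 0.0011], [0.002, 0.001, -0.14], 0.048], [[-0.02, -0.0475, 0.0011], [0.002, 0.001, -0.14], 0.048]]
```

View pics/w26.png

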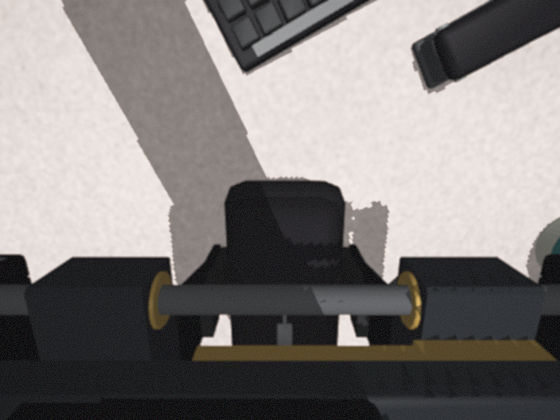

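>>> send_rows(
  steps=[
    [[-0.01,-0.011,0],[0,0,-0.04],0.048],
    [[-0.027,-0.029,0],[0,0,-0.11],0.048],
    [[-0.047,-0.051,0],[0,0,-0.19],0.048],
    [[-0.068,-0.073,0],[0,0,-0.27],0.048],
    [[-0.088,-0.094,0],[0,0,-0.35],0.048],
  ],
)

```text
time_s: 34.87
tool_pos: [0.4325, -0.246, 0.1029]
tool_rot: [-179.9, -0.0, 85.4]
force: [-0.4, -0.4, -0.7]
grip_width: 0.0576
```

>>> send_rows(
  steps=[
    [[-0.01,-0.024,0],[0,0,-0.07],0.048],
    [[-0.017,-0.04,0],[0,0,-0.14],0.048],
    [[-0.02,-0.048,0],[0,0,-0.14],0.048],
    [[-0.02,-0.048,0.005],[0,0,-0.14],0.048],
    [[-0.02,-0.048,0.02],[0,0,-0.14],0.048],
  ],
)

```text
time_s: 35.28
tool_pos: [0.3857, -0.2635, 0.0847]
tool_rot: [179.9, 0.2, 93.0]
force: [-0.0, -0.6, -0.8]
grip_width: 0.0581
```

```bash
python3 go.py 48 30 387,-261.5,20,93.2; python3 - <<'E'
from h import *
print(env.get_obs()["qpos"].round(0))
E
```

```text
now [ 385.7 -263.5   84.7] [179.88   0.24  93.04] F [-0.  -0.6 -0.8] w 58.1
-> (387.0, -261.5, 20.0, 93.2) rows 3
[[[0.0007, 0.0004, 0.0216], [0.001, 0.001, -0.001], 0.048], [[0.0015, 0.0008, 0.0432], [0.001, 0.003, -0.002], 0.048], [[0.0022, 0.0012, 0.0647], [0.002, 0.004, -0.003], 0.048], [[0.0022, 0.0012, 0.0647], [0.002, 0.004, -0.003], 0.048], [[0.0022, 0.0012, 0.0647], [0.002, 0.004, -0.003], 0.048]]
[ 85.   8. -56. 116.   7.  60. 118.]
```

>>> send_rows(
  steps=[
    [[0.002,0.001,0.02],[0,0,0],0.048],
    [[0.002,0.001,0.043],[0,0,0],0.048],
    [[0.002,0.001,0.06],[0,0,0],0.048],
    [[0.002,0.001,0.07],[0,0,0],0.048],
    [[0.002,0.001,0.074],[0,0,0],0.048],
  ],
)

```text
time_s: 35.7
tool_pos: [0.3855, -0.2585, 0.0078]
tool_rot: [-179.9, -0.2, 93.2]
force: [-0.7, 1.2, -1.2]
grip_width: 0.0577
```

>>> send_rows(
  steps=[
    [[0,0,0.002],[0,0,0],0.048],
    [[0,0,0.004],[0,0,0],0.048],
    [[0,0,0.005],[0,0,0],0.048],
    [[0,0,0.005],[0,0,0],0.048],
    [[0,0,0.005],[0,0,0],0.048],
  ],
)

```text
time_s: 36.12
tool_pos: [0.3861, -0.2605, 0.0052]
tool_rot: [180.0, 0.1, 93.2]
force: [-0.5, 0.3, -0.5]
grip_width: 0.0579
```

```bash
python3 go.py 48 30 387,-261.5,4,93.2
```

```text
now [ 386.1 -260.5    5.2] [1.7996e+02 7.0000e-02 9.3150e+01] F [-0.5  0.3 -0.5] w 57.9
-> (387.0, -261.5, 4.0, 93.2) rows 1
[[[-0.001, 0.0009, 0.0012], [0.001, 0.001, -0.001], 0.048], [[-0.001, 0.0009, 0.0012], [0.001, 0.001, -0.001], 0.048], [[-0.001, 0.0009, 0.0012], [0.001, 0.001, -0.001], 0.048], [[-0.001, 0.0009, 0.0012], [0.001, 0.001, -0.001], 0.048], [[-0.001, 0.0009, 0.0012], [0.001, 0.001, -0.001], 0.048]]
```

>>> send_rows(
  steps=[
    [[0,0,0.001],[0,0,0],0.048],
    [[0,0,0.001],[0,0,0],0.048],
    [[0,0,0.001],[0,0,0],0.06],
    [[0,0,0.001],[0,0,0],0.068],
    [[0,0,0.001],[0,0,0],0.072],
  ],
)

```text
time_s: 36.53
tool_pos: [0.3858, -0.2602, 0.0037]
tool_rot: [180.0, 0.0, 93.2]
force: [0.4, 0.8, -0.9]
grip_width: 0.0667
```

>>> send_rows(
  steps=[
    [[0,0,0],[0,0,0],0.072],
    [[0,0,0],[0,0,0],0.072],
    [[0,0,-0.01],[0,0,0],0.072],
    [[0,0,-0.035],[0,0,0],0.072],
    [[0,0,-0.07],[0,0,0],0.072],
  ],
)

```text
time_s: 36.95
tool_pos: [0.3841, -0.2583, 0.0728]
tool_rot: [-179.8, -0.3, 93.2]
force: [-0.1, -1.1, 0.4]
grip_width: 0.0722
```

>>> send_rows(
  steps=[
    [[0,0,-0.04],[0,0,0],0.08],
    [[-0.03,0,-0.08],[0,0,0],0.08],
    [[-0.07,0,-0.12],[0,0,0],0.08],
    [[-0.11,0,-0.15],[0,0,0],0.08],
    [[-0.15,0,-0.17],[0,0,0],0.08],
  ],
)

```text
time_s: 37.37
tool_pos: [0.393, -0.3822, 0.2294]
tool_rot: [179.9, 0.2, 93.2]
force: [1.6, 0.1, 0.8]
grip_width: 0.0798
```

>>> send_rows(
  steps=[
    [[-0.04,0,0],[0,0,0],0.08],
    [[-0.08,0,0],[0,0,0],0.08],
    [[-0.12,0,0],[0,0,0],0.08],
    [[-0.15,0,0],[0,0,0],0.08],
    [[-0.15,0,0],[0,0,0],0.08],
  ],
)

```text
time_s: 37.78
tool_pos: [0.3975, -0.538, 0.2241]
tool_rot: [-180.0, 0.0, 92.7]
force: [-1.9, 0.6, -0.1]
grip_width: 0.0798
```

```bash
python3 - <<'E'
from m import *
o=env.get_obs();print(o["tool_pos"],o["force"].round(1))
t=cam("top");t=cam("top");t=cam("top")
im=cv2.GaussianBlur(t["pixels"],(3,3),0).astype(int); g=im.max(2)
a=np.radians(3.2);Rk=np.array([[np.cos(a),-np.sin(a)],[np.sin(a),np.cos(a)]])
dark=g<58
for n,P,z in [("kb",(.374,-.008,.026),.026),("stapler",(.497,-.002,.047),.047),("mouse",(.387,-.261,.025),.025)]:
    r=rect(t,dark,proj(t,P)[0],z); print(n,r)
    if n=="kb": kb=r["c"]
    print(" in kb",(Rk.T@(r["c"]-kb)).round(1))
br=im[:,:,0]-im[:,:,1]
r=rect(t,(br<2)&(g>105),proj(t,(.364,.251,.018))[0],.018); print("pad",r,(Rk.T@(r["c"]-kb)).round(1))
b=t.copy(); b["pixels"]=np.clip(t["pixels"]*1.6,0,255).astype(np.uint8)
save(b,"t30.png",(120,130,440,330),2.5)
save(cam("side"),"s30.png",(160,90,480,400),1.9)
E
```

```text
[ 0.39749287 -0.53796925  0.22409571] [-1.9  0.6 -0.1]
kb {'c': array([372.9,  -7.4]), 'wh': array([360.9, 123.5]), 'long_ang': -86.6, 'pix': array([275.9, 283.5])}
 in kb [0. 0.]
stapler {'c': array([495.6,  -2.9]), 'wh': array([120.2,  32.5]), 'long_ang': -87.2, 'pix': array([273.6, 237. ])}
 in kb [122.8  -2.4]
mouse {'c': array([ 388.6, -256.5]), 'wh': array([95.6, 53.5]), 'long_ang': 3.2, 'pix': array([366.7, 275.3])}
 in kb [   1.8 -249.6]
pad {'c': array([341.8, 249.6]), 'wh': array([50.7, 37.6]), 'long_ang': -86.7, 'pix': array([183. , 296.6])} [-16.7 258.3]
```

View pics/t30.png

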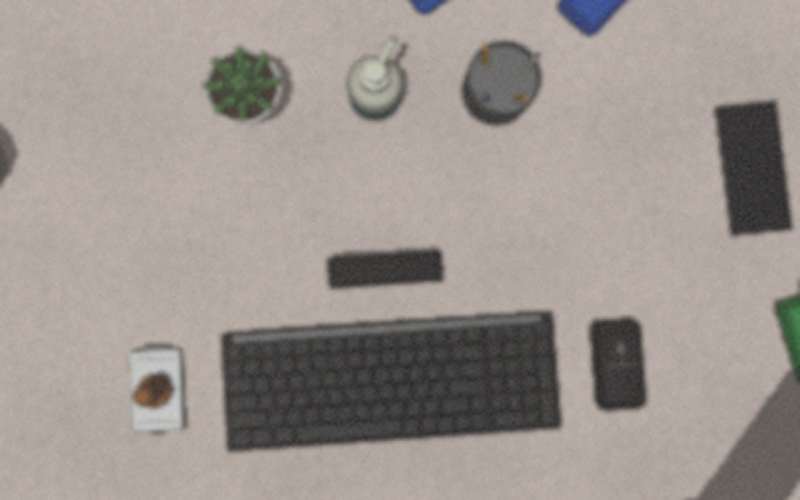

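View pics/s30.png

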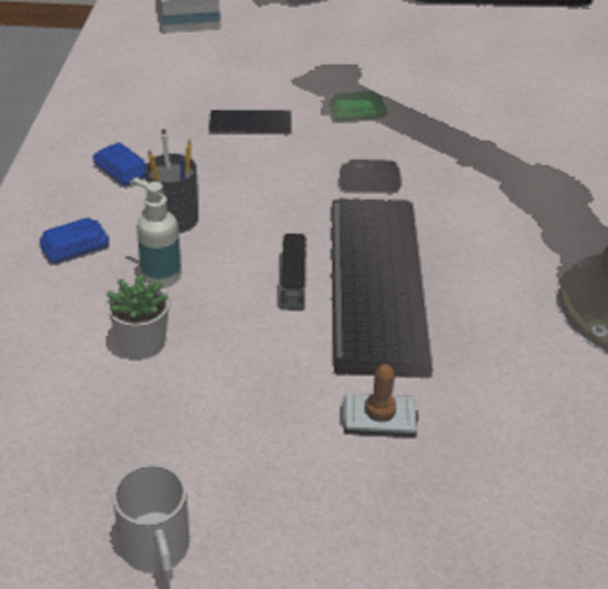

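```bash
python3 - <<'E'
from m import *
t=cam("top"); s=cam("side")
T=lambda q:np.array(q,float)/2.5+[120,130]; S=lambda q:np.array(q,float)/1.9+[160,90]
kb=np.array([373.3,-7.6]);a=np.radians(3.2);Rk=np.array([[np.cos(a),-np.sin(a)],[np.sin(a),np.cos(a)]])
P=plane(t,T([(131,350),(179,346),(184,428),(136,432)]),.018)*1000
print("pad",P.mean(0),Rk.T@(P.mean(0)[:2]-kb))
print("stamp knob",plane(t,T([(153,391)]),.06)*1000)
print("pot",plane(t,T((503,78)),.1)*1000,"plant",plane(t,T((241,85)),.09)*1000,"bottle head",plane(t,T((375,73)),.163)*1000,"tri",tri(t,T((375,73)),s,S((154,189))))
P=plane(s,S([(348,394),(411,396),(416,431),(346,429)]),.018)*1000
print("pad side",P.mean(0)); print("stamp base side", plane(s,S((381,408)),.025)*1000)
E
```

```text
pad [366.02755727 247.25030806  18.        ] [  6.96502447 254.85889502]
stamp knob [[367.25793452 244.649143    60.        ]]
pot [[ 693.47628049 -129.73151143  100.        ]] plant [[689.9928017  147.93591605  90.        ]] bottle head [[689.24926007   5.49293899 163.        ]] tri (array([0.69187141, 0.00568847, 0.15794845]), np.float64(0.0034964129391202013))
pad side [365.90609737 253.69445793  18.        ]
stamp base side [[365.4590403  252.85574051  25.        ]]
```

```bash
python3 - <<'E'
from h import *
print(env.get_obs()["joint_velocities"].round(2)); print(env.sign_off())
E
```

```text
[ 0.   -0.21  0.18 -0.02  0.34 -0.08  0.  ]
the job is handed in; nothing more can be done
None
```

The desk is laid out and handed in at about 38 s of the 128 s allowed; sign-off gives no verdict. I moved the bottle first because it crowded the ink pad's place. Then I moved the ink pad, the stamp onto its lid, the stapler, and the mouse, which had been near the ink pad's old spot.

My last checks from the top and side cameras all fell inside the limits:

| Item | Measured | Target |
|---|---|---|
| Mouse, keyboard frame | (+2, -250) mm, straight to about 0.2°, nose to the rear | (0, -254) mm |
| Stapler, keyboard frame | (123, -2) mm, straight to about 0.6° | (123, 0) mm |
| Ink pad, keyboard frame | (+7, 255) mm from the top camera, (+7, 261) mm from the side | (0, 254) mm |
| Stamp on the lid | upright, within about 3 mm of the lid's centre | within 12 mm |
| Bottle | upright, within about 4 mm of midway between pot and plant | within 15 mm |

- **Pot and plant:** both measured within about 1 mm of where they started. I did not re-measure the mug or the phone; they look unmoved in the last pictures.
- **Ink pad check:** the automatic outline measurement failed because the stamp hides part of the lid, so its figures come from corners read by hand. The cameras disagree by about 6 mm sideways. It also sits about 7 mm towards the rear, the closest of any item to its limit.

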